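# Put the stove counter back in order after cooking

### The arm

A 6-joint arm with a two-finger parallel gripper is mounted at the origin on the work surface. World frame = base frame: x ahead of the robot, y to its left, z up, the work surface at z = 0. Lengths are in mm, angles in rad, forces in N, time in s.
With the tool pointing down it reaches from about 350 to 775 mm from the base axis. Payload 7.3 kg.
Tool frame: the origin (TCP) lies on the mounting face of the last link; the fingertips stand 178 mm ahead of it and the grasp point (between the pads) lies 159 mm ahead of it (bot.grip_point_offset is the distance from the TCP to the grasp point, in mm); x points along the fingers, y is the direction in which the jaws open and shut, and the axes are right-handed (so a half turn about x gives the same grasp; the last joint's range is limited). The gripper opens to 92 mm and grips with 3 to 60 N. Pads are 19 mm wide; open, the fingers measure 130 mm over their backs; the gripper's body (75 mm by 190 mm) begins 47 mm behind the grasp point.
Start: joints at [-1.446, 0.342, 1.524, -0, 1.275, -0.146], TCP at [140.459, -505.865, 404.741] pointing down, gripper open.
Joint ranges: [-2.53, 2.53], [-0.77, 2.02], [0.04, 2.7], [-1, 4.14], [0.28, 2.66], [-3.11, 3.11]. Speed limits (rad/s): [2.57, 2.57, 3.14, 3.14, 3.14, 3.14].

### API

Orientations are given as [roll, pitch, yaw] about the fixed x, y, z axes, in that order (R = Rz(yaw) Ry(pitch) Rx(roll)).
In Python, from plant import bot gives the robot as it stands.
- The arm moves only by the tool arm_command, never from a script. Its argument "moves" is a list of rows, each a list of 5 numbers: the shift along the tool's x, y, z in cm, then the turn about the tool's x in degrees, then the opening, from 0 (shut) to 1 (fully open). A call has 1 to 10 rows; each row is the pose to reach, as a shift and turn from the pose measured when the call began, along the tool's axes at that moment; what a row does not reach only later rows make up. A row lasts 1/10 s, in which the tool goes at most 50 mm and 8.59 degrees, less where a joint would pass 70% of its speed; a pose out of reach is approached as far as the arm can. A call with a gripper value outside its range is refused whole. The fingers move at their own pace and stop on an object; the grip force is fixed at half the most. Time passes only in rows, so rows that repeat a pose let the fingers close. It gives the time, the measured TCP pose, the force and the opening at its end, in the units of the state.
- bot.get_obs(): the state, without advancing time (a new reading comes with each control period).
- bot.capture(name): name is "scene" or "top" or "wrist"; returns a dict with "frame" (384x512x3 uint8, blue, green, red), "K" (3x3 intrinsics, pixels), "origin" and "orientation" of the camera in the world; the wrist camera has in their place "T_tool_cam" (4x4, takes a point from camera to tool coordinates, whose origin is the TCP and whose axes are the tool frame's). Camera axes: x right, y down, z forward; pixel columns grow to the right and rows downward; lengths in mm; the calibration is good to about 2 mm. A picture is of the moment at which its call begins: read the wrist's pose just before it. There is no depth.
- bot.close_job(): hands the job in, once; it reports no verdict.
The state is a dict: "time": time; "joint_positions": joint angles; "dq": joint speeds; "tau": joint torques, N m; "tool_pos": TCP position; "tcp_rot": TCP orientation; "contact_force": force on the tool from outside, world axes, zero at the start; "moment": the same for the moment, N m; "grip_width": finger opening in mm.
Only numpy, scipy, OpenCV 4.12 (cv2) and the standard library are available. Lean on these libraries where they do the work, as an engineer would, in place of code of your own. Each camera call takes 0.05 s, during which the arm holds its last target.

### The job

Cooking is done, so sort what is lying about the counter: stand the amber sauce bottle and the pepper jar upright in the wooden condiment tray, lay the basting brush and the yellow garlic crusher flat on the bottom of the grey utensil tray, and put the garlic bulb in the blue bowl. Set the glass bottle and jar down on the tray without dropping them or tipping them over, and leave the kitchen timer and the coaster set where they are.

Things in the scene. Friction and masses are not known exactly. Their poses are not given: they have to be found in the camera images.
- bottle: Amber glass sauce bottle with a red and white label and a black screw cap, standing upright, closed. Body 54 mm diameter up to 88 mm high, shoulder tapering to a 25 mm diameter neck at 112 mm, cap 29 mm diameter from 124 to 150 mm (the top). About 0.2 to 0.34 kg. Origin: centre of its underside; z up along the bottle.
- jar: Small glass pepper jar, its lower part dark brown with pepper, with a green ribbed lid, standing upright. Glass 47 mm diameter to 70 mm high, lid 45 mm diameter up to 90 mm (the top). About 0.11 to 0.2 kg. Origin: centre of its underside; z up.
- brush: Basting brush lying flat: white plastic handle and red hard silicone head (rigid). 175 mm long along its x axis: handle from x = -87 to +24 mm, 17 mm wide, 15 mm high; head from x = +23 to +87 mm, up to 38 mm wide and 14 mm high. Balances near x = -4 mm. About 0.07 kg. Origin: centre of its length, on its underside; x towards the red head, z up.
- crusher: Yellow plastic garlic crusher (press) lying on its side, arms together, one rigid piece, 157 mm long along its x. Arms x = -80 to +38 mm, 18 mm high, together 37 mm wide at x = +8 mm, opening to 50 mm at the tail; round hopper with steel strainer x = +32 to +68 mm, 38 mm wide, 35 mm high; nose to +77 mm. Balances near x = +2 mm. 0.12 kg. Origin: underside, mid-width; x to hopper, z up.
- garlic: White garlic bulb, 52 mm across at 17 mm height, with a thin stem to 52 mm high; flat base 32 mm across. Rigid, about 0.05 kg. Origin: centre of its base, z along the stem.
- condiment_tray: Brown wooden condiment tray, fixed to the counter, open on top: outside 110 mm (its x) by 190 mm (its y) by 36 mm high, walls and floor 6 mm thick (inside 98 x 178 mm). Room for bottle and jar one beside the other along y. Origin: centre of its underside, on the counter; z up.
- utensil_tray: Grey plastic utensil tray, fixed to the counter, open on top: outside 150 mm (its x) by 220 mm (its y) by 28 mm high, walls and floor 4 mm thick (inside 142 x 212 mm). Room for two tools lying side by side, lengthwise along y. Origin: centre of its underside, on the counter; z up.
- bowl: Blue ceramic bowl, fixed to the counter: rim 156 mm across outside at 44 mm height, walls 4 mm, flaring from a 104 mm foot; flat inner floor 5 mm above the counter, about 100 mm across; inside about 130 mm wide at 20 mm height. Origin: centre of its underside; z up.
- timer: Round white wind-up kitchen timer with an orange pointer grip, standing loose on the counter: 56 mm diameter, 39 mm high. To be left where it is. Origin: centre of its underside.
- coasters: Set of four round wooden coasters stacked in a dark wooden holder with three steel pins, standing loose on the counter: 106 mm diameter, 56 mm high. To be left where it is. Origin: centre of its underside.
Not all that is in view belongs to the job. Of the things that look like the jar, take the one that is farthest from the robot's base at the start. Leave any red or turquoise look-alike of the garlic alone.

How it is judged (in metres and radians):
At the end, for the whole second after the job is handed in: Bottle and jar upright (7 degrees) on the condiment tray floor; brush and crusher flat (7 degrees) on the utensil tray floor (origins at most 8 mm above it); garlic in the bowl (within 55 mm of centre, below 40 mm); all released, at rest; timer and coaster set within 30 mm of their start (x of bottle in the frame of condiment_tray between -0.045 and 0.045 m and y of bottle in the frame of condiment_tray between -0.085 and 0.085 m and z of bottle in the frame of condiment_tray between 0 and 0.014 m and angle between each of bottle, jar, brush, crusher's own z axis and vertical below 0.12 rad and linear speed of each of bottle, jar, brush, crusher, garlic below 0.02 m/s and x of jar in the frame of condiment_tray between -0.045 and 0.045 m and y of jar in the frame of condiment_tray between -0.085 and 0.085 m and z of jar in the frame of condiment_tray between 0 and 0.014 m and x of brush in the frame of utensil_tray between -0.07 and 0.07 m and y of brush in the frame of utensil_tray between -0.07 and 0.07 m and z of brush in the frame of utensil_tray between -0.002 and 0.012 m and x of crusher in the frame of utensil_tray between -0.07 and 0.07 m and y of crusher in the frame of utensil_tray between -0.07 and 0.07 m and z of crusher in the frame of utensil_tray between -0.002 and 0.012 m and horizontal distance between garlic and bowl below 0.055 m and z of garlic in the frame of bowl between -0.002 and 0.04 m and distance of each of timer, coasters from where it was at the start of the episode below 0.03 m); the robot touches nothing.
It fails at once if the bottle or the jar is tipped over (more than 45 degrees) (angle between any of bottle, jar's own z axis and vertical above 0.79 rad).
It fails at once if the bottle or the jar is let go in the air and falls freely by more than about 20 mm ((contact force between bottle and anything else below 0.05 N and linear speed of bottle above 0.6 m/s) or (contact force between jar and anything else below 0.05 N and linear speed of jar above 0.6 m/s)).
It fails at once if the kitchen timer or the coaster set is displaced by more than 30 mm (distance of any of timer, coasters from where it was at the start of the episode above 0.03 m).
It also fails if it takes over 122 s, if anything falls off the work surface, if the arm or the gripper's body presses on something with over 40 N, if the wrist force passes 120 N, or if a joint passes its speed limit or range.

## Working session

There is one attempt and no reset: what is moved stays moved. The work goes in short steps, Python scripts to look and compute and a tool call to move; the robot and the scene stay as the last step left them, time stands still between calls to the robot, and variables do not carry over. Pictures are saved under pics/ and viewed, and the job is handed in when it is done.

Besides the shell and the picture viewer there is one more tool, called after ">>>" as a command line: name --pt "numbers of a row" for each row, then --argument value for the rest. arm_command: Moves the arm, as the interface text tells. Its arguments: {"type":"object","properties":{"moves":{"type":"array"}},"required":["moves"]}

```bash
ls; mkdir -p pics
python3 - <<'E'
from plant import bot
import cv2
o=bot.get_obs(); print(o)
for n in("scene","top","wrist"):
    c=bot.capture(n); cv2.imwrite(f"pics/{n}0.png",cv2.resize(c["frame"],None,fx=1.5,fy=1.5)); print(n,{k:v for k,v in c.items() if k!="frame"})
E
```

```text
pics
{'time': 0.0, 'joint_positions': array([-1.44602648e+00,  3.42717187e-01,  1.52502830e+00, -2.32303997e-05,
        1.27541047e+00, -1.45997301e-01]), 'dq': array([ 0.00086447,  0.00072464, -0.00059145,  0.00022876,  0.0008878 ,
        0.00036571]), 'tau': array([ 3.24854584e-03, -4.31232798e+01, -2.44221890e+01,  7.20433728e-02,
        5.57705818e-02, -1.08338377e-04]), 'tool_pos': array([ 140.42407757, -505.72450588,  404.04368915]), 'tcp_rot': array([-1.70258517,  1.56923286,  1.70978141]), 'contact_force': array([-0.36199539,  0.5105793 ,  0.14498748]), 'moment': array([ 0.00031334,  0.03525373, -0.00895213]), 'grip_width': 91.99961721857366}
scene {'K': array([[373.94219219,   0.        , 253.81750761],
       [  0.        , 373.94219219, 190.47007658],
       [  0.        ,   0.        ,   1.        ]]), 'origin': array([1026.18701238,  467.27392205,  804.98380271]), 'orientation': array([-2.42172823, -0.00970093,  2.23301216])}
top {'K': array([[377.67608305,   0.        , 254.9233834 ],
       [  0.        , 377.67608305, 194.85562599],
       [  0.        ,   0.        ,   1.        ]]), 'origin': array([ 390.53216183,   58.05044805, 1200.74228695]), 'orientation': array([-3.06467018,  0.01821167, -1.58324935])}
wrist {'K': array([[312.5904436 ,   0.        , 249.16858962],
       [  0.        , 312.5904436 , 193.77008239],
       [  0.        ,   0.        ,   1.        ]]), 'T_tool_cam': array([[ 4.74787937e-04, -2.51817973e-01,  9.67774500e-01,
         2.02782991e+01],
       [ 9.99999876e-01,  2.65333507e-04, -4.21557018e-04,
         2.41891282e-01],
       [-1.50627368e-04,  9.67774580e-01,  2.51818068e-01,
        -6.66498909e+01],
       [ 0.00000000e+00,  0.00000000e+00,  0.00000000e+00,
         1.00000000e+00]])}
```

View pics/scene0.png

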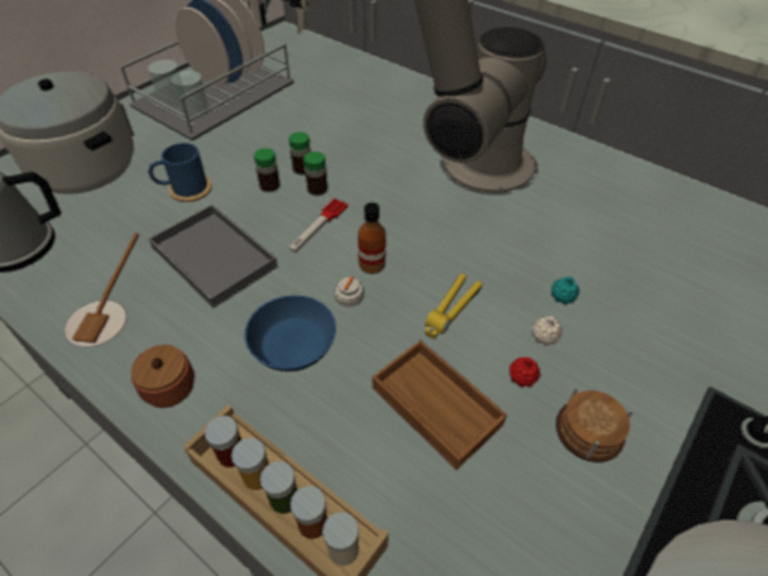

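View pics/top0.png

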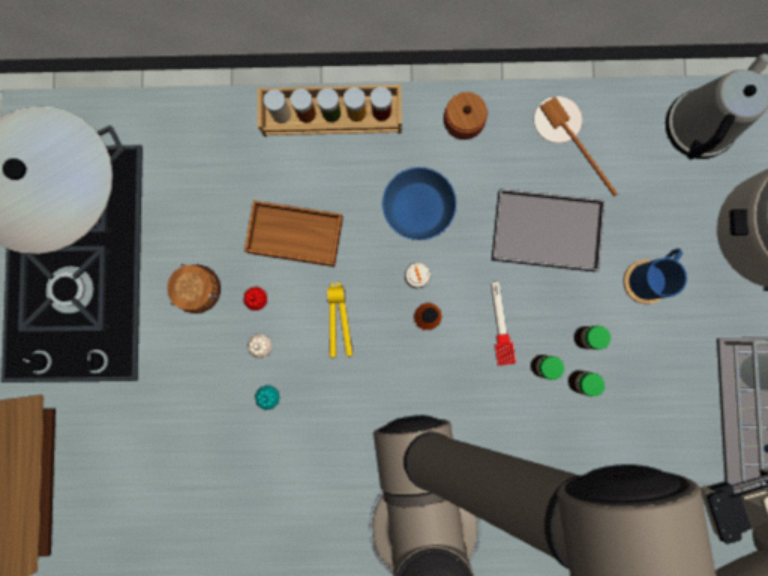

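View pics/wrist0.png

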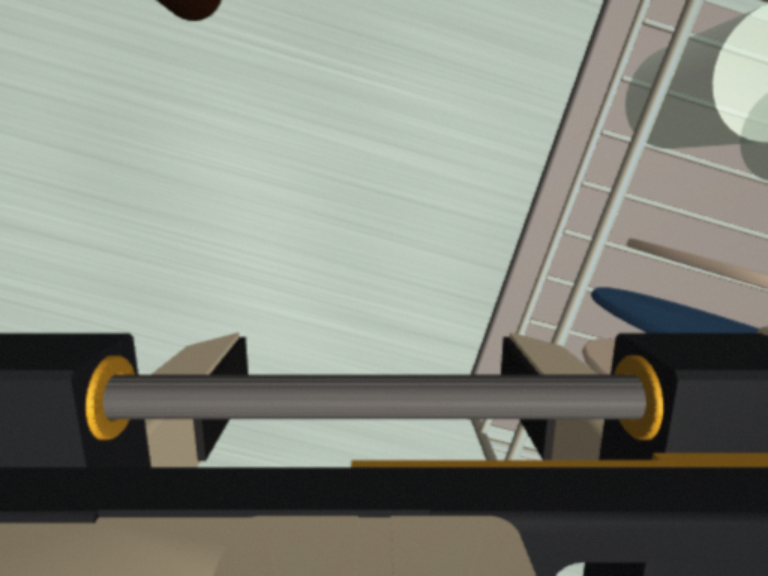

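```bash
cat > h.py <<'E'
from plant import bot
import cv2, numpy as np
from scipy.spatial.transform import Rotation as R
def cam(n):
    o=bot.get_obs(); c=bot.capture(n); K=c["K"]
    if n=="wrist":
        T=np.eye(4);T[:3,:3]=R.from_euler("xyz",o["tcp_rot"]).as_matrix();T[:3,3]=o["tool_pos"]
        T=T@c["T_tool_cam"]; return c["frame"],K,T[:3,:3],T[:3,3]
    return c["frame"],K,R.from_euler("xyz",c["orientation"]).as_matrix(),np.array(c["origin"])
def toz(C,u,v,z):
    f,K,Rm,o=C; d=Rm@np.linalg.solve(K,[u,v,1]); return (o+d*(z-o[2])/d[2])
def proj(C,p):
    f,K,Rm,o=C; q=K@(Rm.T@(np.array(p)-o)); return q[:2]/q[2]
def aim(gx,gy,gz,yaw=None):
    """print shift in tool axes cm and turn in deg to bring grasp point to g; yaw = world direction of jaw axis (deg, mod 180)"""
    o=bot.get_obs(); Rm=R.from_euler("xyz",o["tcp_rot"]).as_matrix()
    g=o["tool_pos"]+Rm[:,0]*bot.grip_point_offset
    d=Rm.T@(np.array([gx,gy,gz])-g)/10
    ya=np.degrees(np.arctan2(Rm[1,1],Rm[0,1]))
    print("grip at",g.round(1),"jaw yaw",round(ya,1),"tilt",np.degrees(np.arccos(-Rm[2,0])).round(2),"F",o["contact_force"].round(1),"w",round(o["grip_width"],1),"t",round(o["time"],2),"q",o["joint_positions"].round(2))
    s="shift cm "+str(d.round(2))
    if yaw is not None:
        # turn about tool x (down): positive turn => yaw decreases
        t=-((yaw-ya+90)%180-90); s+=f" turn {t:.1f} (or {t-180*np.sign(t):.1f})"
    print(s)
E
python3 - <<'E'
from h import *
T=cam("top");S=cam("scene")
cv2.imwrite("pics/T.png",T[0]);cv2.imwrite("pics/S.png",S[0])
P={"jarA":(548,367,90),"jarB":(591,384,90),"jarC":(593,337,90),"garlic":(259,345,30),"bottle":(429,315,150),"timer":(417,274,39),"coast":(194,287,56),"bowl":(419,204,44),"ut":(548,230,28),"ct":(294,234,36),"brush":(500,323,8),"crusher":(338,320,10),"base":(425,530,0),"red":(255,298,20),"turq":(267,397,20)}
for n,(u,v,z) in P.items():
    p=toz(T,u/1.5,v/1.5,z); print(n,p.round(0),"r",np.hypot(*p[:2]).round(0),"scene px x1.5",(proj(S,p)*1.5).round(0))
E
python3 - <<'E'
import cv2
f=cv2.imread("pics/T.png")
cv2.imwrite("pics/c1.png",cv2.resize(f[100:270,120:290],None,fx=3.5,fy=3.5,interpolation=2))
cv2.imwrite("pics/c2.png",cv2.resize(f[110:270,250:430],None,fx=3.5,fy=3.5,interpolation=2))
E
```

```text
jarA [ 327. -242.   90.] r 407.0 scene px x1.5 [316. 157.]
jarB [ 293. -323.   90.] r 436.0 scene px x1.5 [299. 136.]
jarC [ 384. -331.   90.] r 507.0 scene px x1.5 [267. 154.]
garlic [375. 335.  30.] r 503.0 scene px x1.5 [546. 323.]
bottle [428. -10. 150.] r 428.0 scene px x1.5 [372. 205.]
timer [517.   6.  39.] r 517.0 scene px x1.5 [349. 280.]
coast [495. 462.  56.] r 677.0 scene px x1.5 [590. 404.]
bowl [662.  -0.  44.] r 662.0 scene px x1.5 [291. 326.]
ut [ 607. -268.   28.] r 663.0 scene px x1.5 [212. 245.]
ct [605. 261.  36.] r 659.0 scene px x1.5 [437. 389.]
brush [ 415. -167.    8.] r 447.0 scene px x1.5 [318. 223.]
crusher [425. 173.  10.] r 459.0 scene px x1.5 [451. 303.]
base [-8. -3.  0.] r 9.0 scene px x1.5 [489. 160.]
red [473. 346.  20.] r 586.0 scene px x1.5 [524. 367.]
turq [268. 320.  20.] r 417.0 scene px x1.5 [564. 287.]
```

View pics/c1.png

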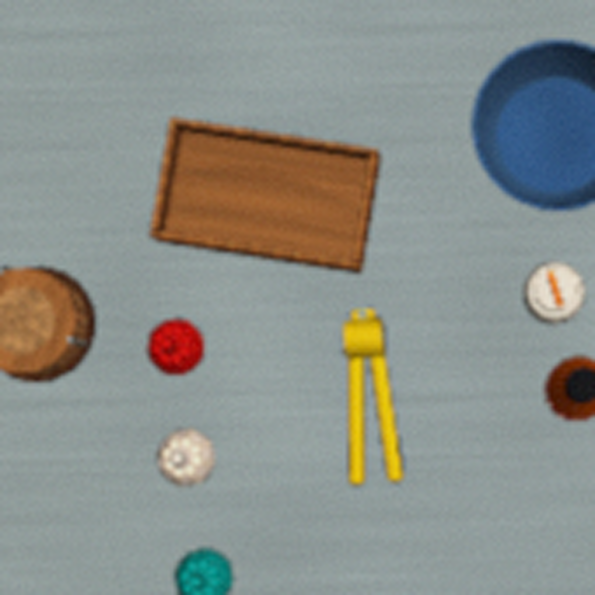

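View pics/c2.png

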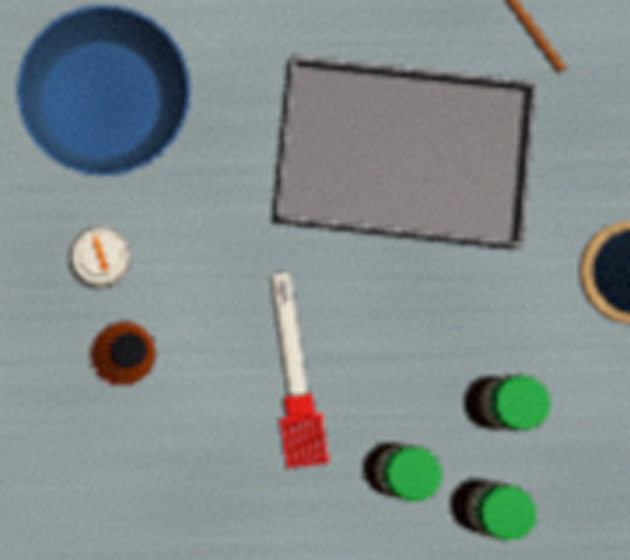

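Look-alike jars in the top view (×1.5 pixels): (548,367) r≈407, (591,384) r≈436, (593,337) r≈507. The last is farthest, so it's the one. The white bulb at (259,345) is the garlic; red (255,298) and turquoise (267,397) are decoys. I'll check the two cameras against each other with an overlay.

Run:
```python
from h import *
T=cam("top");S=cam("scene")
def c1(u,v): return u/3.5+120-.36, v/3.5+100-.36
def c2(u,v): return u/3.5+250-.36, v/3.5+110-.36
M={}
M["ct"]=[toz(T,*c1(*p),36) for p in[(172,119),(379,150),(361,270),(152,238)]]
M["ut"]=[toz(T,*c2(*p),28) for p in[(290,58),(532,85),(520,246),(273,221)]]
M["jarC"]=[toz(T,*c2(523,402),90)]
M["jarA"]=[toz(T,*c2(414,474),90)]
M["jarB"]=[toz(T,*c2(508,512),90)]
M["bottletop"]=[toz(T,*c2(128,350),150)]
M["timer"]=[toz(T,*c2(100,257),39)]
M["garlic"]=[toz(T,*c1(186,457),25)]
M["brush"]=[toz(T,*c2(282,273),10),toz(T,*c2(308,466),10)]
M["crusher"]=[toz(T,*c1(357,484),14),toz(T,*c1(395,480),14),toz(T,*c1(363,311),18)]
M["bowl"]=[toz(T,*c2(103,90),44)]
f=cv2.resize(S[0],None,fx=1.5,fy=1.5)
for k,v in M.items():
    print(k,np.round(v,1).tolist())
    for p in v:
        q=proj(S,p)*1.5; cv2.drawMarker(f,tuple(int(x) for x in q),(255,0,255),0,8,1)
for k in("ct","ut"):
    v=np.array(M[k]); print(k,"c",v.mean(0),"sides",[np.linalg.norm(v[i]-v[(i+1)%4]).round(1) for i in range(4)],"long dir deg",np.degrees(np.arctan2(*( (v[0]-v[1]+v[3]-v[2])[[1,0]]))))
cv2.imwrite("pics/ov.png",f)
cv2.imwrite("pics/jc.png",cv2.resize(T[0][200:270,350:420],None,fx=8,fy=8,interpolation=2))
```

```text
ct [[677.5, 346.8, 36.0], [646.2, 160.6, 36.0], [538.3, 177.4, 36.0], [569.8, 364.1, 36.0]]
ut [[694.5, -168.6, 28.0], [666.2, -383.6, 28.0], [521.5, -366.9, 28.0], [547.1, -149.3, 28.0]]
jarC [[384.0, -341.5, 90.0]]
jarA [[325.6, -249.2, 90.0]]
jarB [[293.5, -325.4, 90.0]]
bottletop [[429.4, -10.2, 150.0]]
timer [[515.9, 5.7, 39.0]]
garlic [[374.6, 335.4, 25.0]]
brush [[502.1, -159.3, 10.0], [329.1, -177.6, 10.0]]
crusher [[348.5, 184.4, 14.0], [351.7, 150.3, 14.0], [503.4, 177.7, 18.0]]
bowl [[664.3, 0.7, 44.0]]
ct c [607.95348723 262.2352051   36.        ] sides [np.float64(188.7), np.float64(109.1), np.float64(189.4), np.float64(109.0)] long dir deg 80.43549172411034
ut c [ 607.30527218 -267.10113963   28.        ] sides [np.float64(216.9), np.float64(145.7), np.float64(219.1), np.float64(148.6)] long dir deg 82.90285127934327
```

View pics/ov.png

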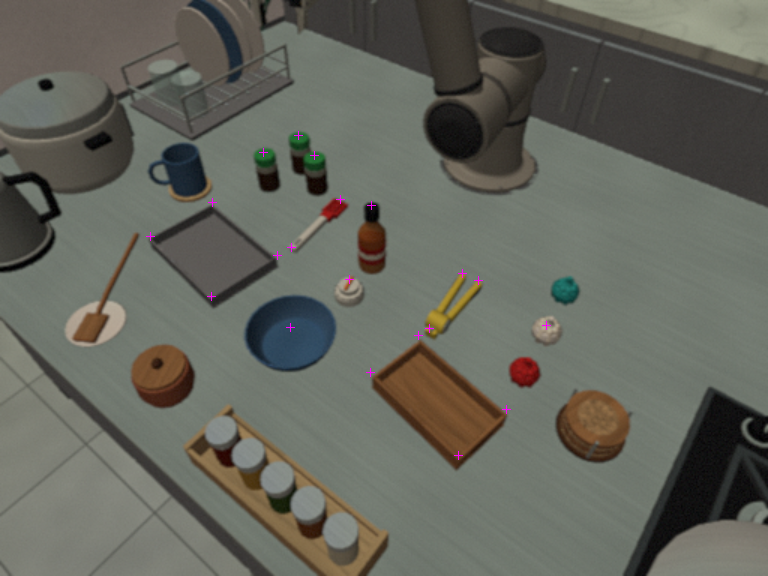

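View pics/jc.png

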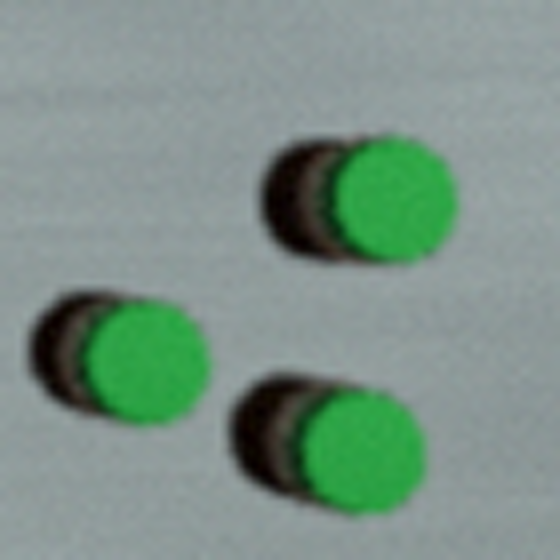

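Run:
```python
from h import *
aim(384,-341,160,80)
```

```text
grip at [ 140.4 -505.8  245.4] jaw yaw -74.5 tilt 0.01 F [-0.4 -0.   0.1] w 91.8 t 0.35 q [-1.45  0.34  1.52  0.    1.28 -0.15]
shift cm [  8.54  -9.36 -27.88] turn 25.5 (or -154.5)
```

>>> arm_command --pt "0 -2 -4 6 1" --pt "0 -3 -8 12 1" --pt "2 -4.5 -12 18 1" --pt "4 -6 -16 24 1" --pt "6 -7.5 -20 25.5 1" --pt "8 -9 -24 25.5 1" --pt "8.5 -9.4 -27.9 25.5 1" --pt "8.5 -9.4 -27.9 25.5 1" --pt "8.5 -9.4 -27.9 25.5 1" --pt "8.5 -9.4 -27.9 25.5 1"

```text
time: 1.35
tool_pos: [383.5, -341.1, 319.9]
tcp_rot: [0.933, 1.571, -2.383]
contact_force: [0.0, -0.0, 0.0]
grip_width: 92.3
```

Run:
```python
from h import *
aim(384,-341,65,80)
W=cam("wrist"); f=W[0].copy()
for p in[(384,-341,90),(326,-249,90),(293,-325,90)]:
    q=proj(W,p); print(q); cv2.drawMarker(f,tuple(int(x) for x in q),(255,0,255),0,8,1)
cv2.imwrite("pics/w1.png",cv2.resize(f,None,fx=1.5,fy=1.5))
```

```text
grip at [ 383.5 -341.1  160.7] jaw yaw -100.0 tilt 0.01 F [ 0. -0.  0.] w 92.3 t 1.35 q [-0.88  0.41  1.68 -0.    1.05  0.87]
shift cm [ 9.57 -0.02 -0.05] turn -0.0 (or 180.0)
[248.19319172 209.98580579]
[142.50137391 301.64636966]
[248.36008947 323.53022625]
```

View pics/w1.png

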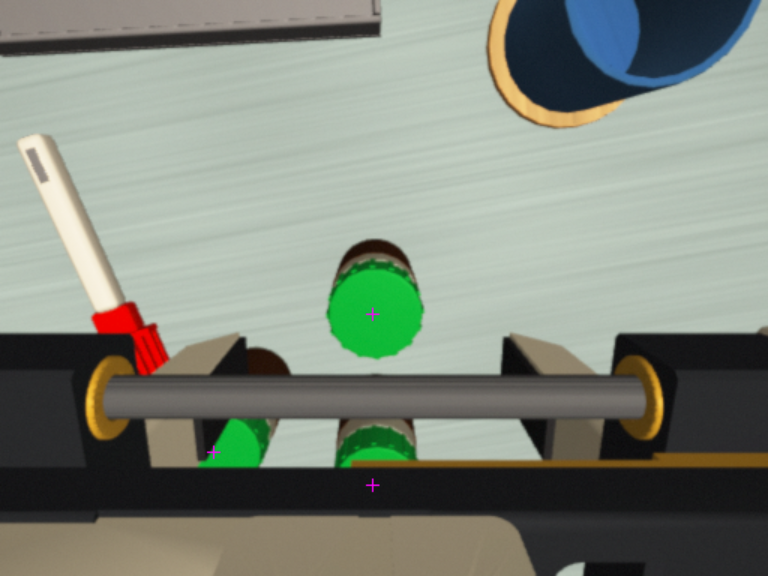

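The far jar's lid is centred at (376,308), within 2 mm of prediction. The other two jars sit clear of the fingers, so I'm descending.

>>> arm_command --pt "3 0.15 0.2 0 1" --pt "6 0.15 0.2 0 1" --pt "8.5 0.15 0.2 0 1" --pt "9.5 0.15 0.2 0 1" --pt "9.5 0.15 0.2 0 0.8" --pt "9.5 0.15 0.2 0 0" --pt "9.5 0.15 0.2 0 0" --pt "9.5 0.15 0.2 0 0" --pt "9.5 0.15 0.2 0 0" --pt "9.5 0.15 0.2 0 0"

```text
time: 2.4
tool_pos: [381.2, -342.4, 225.4]
tcp_rot: [2.416, 1.57, -0.902]
contact_force: [0.7, 2.9, 0.4]
grip_width: 48.4
```

>>> arm_command --pt "0 0 0 0 0" --pt "-1 0 0 0 0" --pt "-3 0 0 0 0" --pt "-6 0 0 0 0" --pt "-9 0 0 0 0" --pt "-12 0 0 0 0" --pt "-14 0 0 0 0" --pt "-15 0 0 0 0" --pt "-15 0 0 0 0"

```text
time: 3.3
tool_pos: [381.2, -342.3, 376.7]
tcp_rot: [2.422, 1.567, -0.895]
contact_force: [-0.5, -0.3, -1.7]
grip_width: 46.1
```

Run:
```python
from h import *
# jar target in condiment tray: y=-42 ; bottle y=+42
c=np.array([608,262]);a=np.radians(80.4);l=np.array([np.cos(a),np.sin(a)])
print("jar",c-42*l,"bottle",c+42*l)
aim(*(c-42*l),210,-9.6)
W=cam("wrist");cv2.imwrite("pics/w2.png",W[0])
```

```text
jar [600.99571264 220.58816644] bottle [615.00428736 303.41183356]
grip at [ 381.5 -342.7  217.5] jaw yaw -100.0 tilt 0.2 F [-0.5 -0.3 -1.7] w 46.1 t 3.3 q [-0.88  0.34  1.6  -0.    1.19  0.86]
shift cm [  0.64 -59.3  -11.78] turn 89.6 (or -90.4)
```

View pics/w2.png

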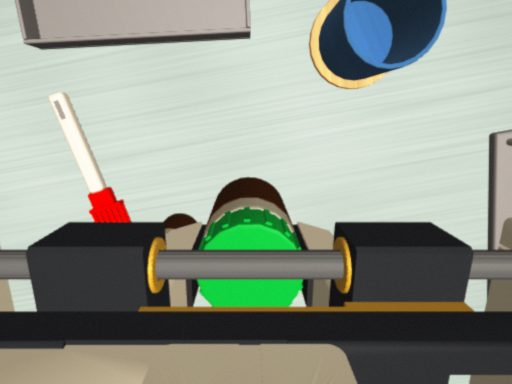

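>>> arm_command --pt "0 -1 -0.2 -3 0" --pt "0 -3 -0.6 -9 0" --pt "0 -6 -1.2 -16 0" --pt "0 -9.5 -1.9 -23 0" --pt "0 -13 -2.6 -30 0" --pt "0 -16.5 -3.3 -37 0" --pt "0 -20 -4 -44 0" --pt "0 -23.5 -4.7 -51 0" --pt "0 -26 -5.2 -56 0" --pt "0 -27 -5.4 -58 0"

```text
time: 4.35
tool_pos: [481.5, -83.6, 373.7]
tcp_rot: [-1.099, 1.568, 2.884]
contact_force: [-1.3, -0.4, -2.1]
grip_width: 46.7
```

Run:
```python
from h import *
aim(601,221,210,-9.6)
```

```text
grip at [481.1 -83.6 214.5] jaw yaw -41.8 tilt 0.13 F [-1.3 -0.4 -2.1] w 46.7 t 4.35 q [-0.33  0.31  1.67 -0.    1.17  0.4 ]
shift cm [  0.44 -11.35 -30.7 ] turn -32.2 (or 147.8)
```

>>> arm_command --pt "0 -0.5 -1.3 -3 0" --pt "0 -1.6 -4.3 -8 0" --pt "0 -2.9 -7.8 -14 0" --pt "0 -4.2 -11.4 -20 0" --pt "0 -5.6 -15.1 -26 0" --pt "0 -7 -18.9 -32 0" --pt "0 -8.4 -22.7 -32 0" --pt "0 -9.8 -26.5 -32 0" --pt "0 -11 -29.7 -32 0" --pt "0 -11.35 -30.7 -32 0"

```text
time: 5.35
tool_pos: [601.9, 223.3, 371.5]
tcp_rot: [-1.543, 1.566, 3.0]
contact_force: [-0.2, -0.3, -2.3]
grip_width: 46.4
```

Run:
```python
from h import *
aim(601,221,71,-9.6)
W=cam("wrist"); f=W[0].copy()
c=np.array([608,262]);a=np.radians(80.4);l=np.array([np.cos(a),np.sin(a)]);m=np.array([-l[1],l[0]])
for s,t in((1,1),(1,-1),(-1,-1),(-1,1)):
    p=c+95*s*l+55*t*m; q=proj(W,(*p,36)); cv2.drawMarker(f,tuple(int(x) for x in q),(255,0,255),0,8,1)
cv2.imwrite("pics/w3.png",cv2.resize(f,None,fx=1.5,fy=1.5))
```

```text
grip at [601.2 223.4 212.4] jaw yaw -9.7 tilt 0.25 F [-0.2 -0.3 -2.3] w 46.4 t 5.35 q [0.24 0.59 1.22 0.   1.34 0.4 ]
shift cm [14.13  0.08  0.24] turn -0.1 (or 179.9)
```

View pics/w3.png

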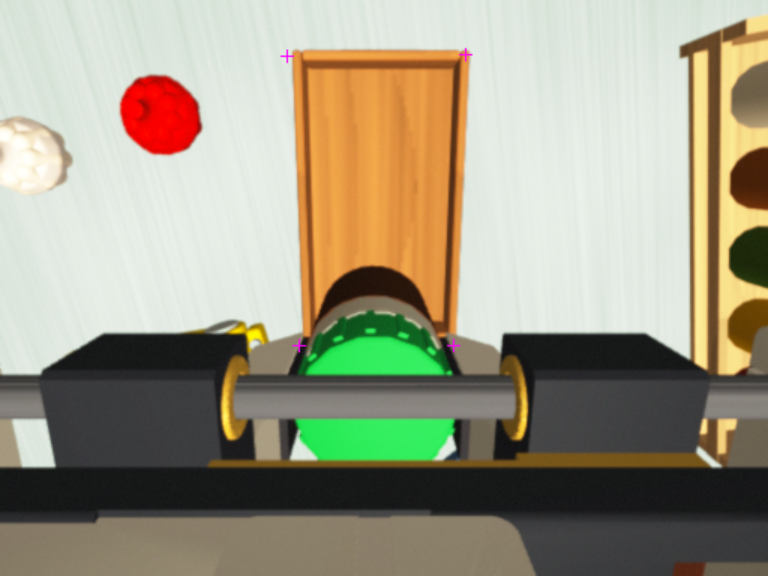

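Run:
```python
from h import *
W=cam("wrist")
P=[toz(W,u/1.5,v/1.5,36) for u,v in((294,51),(469,51),(303,335),(456,335))]
for p in P: print(p.round(1))
m=(P[0]+P[1])/2; d=P[1]-P[0]; print(np.degrees(np.arctan2(d[1],d[0])),np.linalg.norm(d))
a=np.arctan2(P[0][1]-P[2][1],P[0][0]-P[2][0]);b=np.arctan2(P[1][1]-P[3][1],P[1][0]-P[3][0]);print(np.degrees([a,b]))
```

```text
[574.6 366.7  36. ]
[680.3 348.6  36. ]
[542.1 185.   36. ]
[649.5 166.8  36. ]
-9.731161259525955 107.3052492465843
[79.86855171 80.37961764]
```

>>> arm_command --pt "2 0.1 0.1 0 0" --pt "4 0.2 0.1 0 0" --pt "6.5 0.3 0 0 0" --pt "9 0.3 0 0 0" --pt "11 0.3 0 0 0" --pt "12.5 0.3 0 0 0" --pt "13.2 0.3 0 0 0" --pt "13.6 0.3 0 0 0" --pt "13.6 0.3 0 0 0"

```text
time: 6.35
tool_pos: [603.9, 220.3, 235.8]
tcp_rot: [-1.296, 1.566, -3.037]
contact_force: [0.3, 0.7, -1.5]
grip_width: 46.4
```

Run:
```python
from h import *
aim(604,222.6,72.4,-9.6)
W=cam("wrist");cv2.imwrite("pics/w4.png",W[0])
S=cam("scene");cv2.imwrite("pics/s4.png",cv2.resize(S[0][200:330,200:400],None,fx=3.5,fy=3.5))
```

```text
grip at [603.2 220.2  76.6] jaw yaw -9.8 tilt 0.29 F [ 0.3  0.7 -1.5] w 46.4 t 6.35 q [0.23 0.72 1.37 0.   1.06 0.4 ]
shift cm [ 0.42  0.04 -0.25] turn -0.2 (or 179.8)
```

View pics/s4.png

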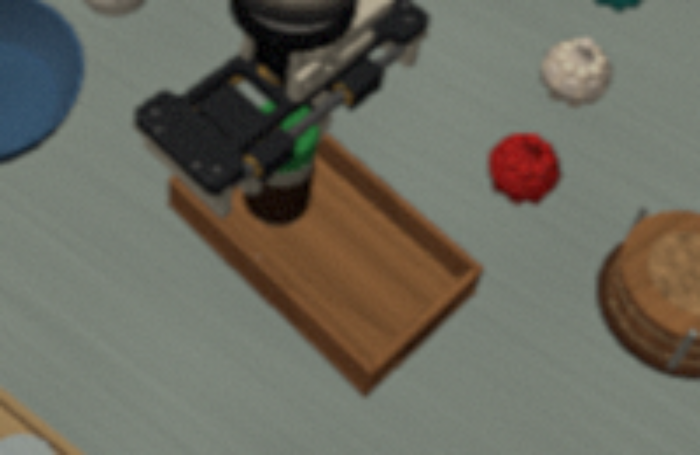

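Jar is inside the tray walls, about 4 mm above the floor. I'll lower it to contact.

>>> arm_command --pt "0.2 0 -0.1 0 0" --pt "0.35 0 -0.2 0 0" --pt "0.45 0 -0.2 0 0" --pt "0.5 0 -0.2 0 0" --pt "0.5 0 -0.2 0 0"

```text
time: 6.95
tool_pos: [604.4, 222.8, 231.5]
tcp_rot: [-1.365, 1.567, -3.106]
contact_force: [-0.4, -0.9, -2.1]
grip_width: 46.6
```

>>> arm_command --pt "0.1 0 0 0 0" --pt "0.2 0 0 0 0" --pt "0.3 0 0 0 0" --pt "0.3 0 0 0 0"

```text
time: 7.35
tool_pos: [604.3, 222.9, 231.3]
tcp_rot: [-1.493, 1.569, 3.05]
contact_force: [-5.6, -0.3, 14.1]
grip_width: 46.2
```

>>> arm_command --pt "-0.1 0 0 0 0.55" --pt "-0.1 0 0 0 0.7" --pt "-0.1 0 0 0 0.8" --pt "-0.1 0 0 0 0.85" --pt "-0.1 0 0 0 0.85" --pt "-1.5 0 0 0 0.85" --pt "-4 0 0 0 0.85" --pt "-8 0 0 0 0.85" --pt "-12 0 0 0 0.85" --pt "-14 0 0 0 0.85"

```text
time: 8.35
tool_pos: [604.8, 222.9, 376.7]
tcp_rot: [2.141, 1.566, 0.401]
contact_force: [0.2, 0.7, -0.8]
grip_width: 78.1
```

Run:
```python
from h import *
aim(428,-10,210,0)
W=cam("wrist");cv2.imwrite("pics/w5.png",W[0])
```

```text
grip at [605.5 223.2 217.5] jaw yaw -9.7 tilt 0.27 F [ 0.2  0.7 -0.8] w 78.1 t 8.35 q [0.23 0.58 1.21 0.   1.35 0.4 ]
shift cm [  0.63 -13.57  25.99] turn -9.7 (or 170.3)
```

View pics/w5.png

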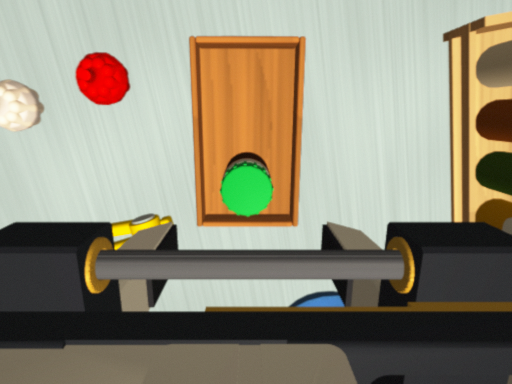

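>>> arm_command --pt "0 -1 2 1 0.8" --pt "0 -2.5 5 3 0.8" --pt "0 -4.5 9 6 0.8" --pt "0 -6.5 13 9 0.8" --pt "0 -8.7 17 12 0.8" --pt "0 -10.8 21 15 0.8" --pt "0 -12.6 24.5 15 0.8" --pt "0 -13.6 26 15 0.8" --pt "0 -13.6 26 15 0.8" --pt "0 -13.6 26 15 0.8"

```text
time: 9.4
tool_pos: [427.4, -10.3, 377.5]
tcp_rot: [2.289, 1.561, 0.286]
contact_force: [-0.2, 1.7, 0.4]
grip_width: 73.6
```

Run:
```python
from h import *
aim(428,-10,136)
W=cam("wrist"); f=W[0].copy()
q=proj(W,(429,-10,150)); print(q); cv2.drawMarker(f,tuple(int(x) for x in q),(255,0,255),0,8,1)
cv2.imwrite("pics/w6.png",cv2.resize(f,None,fx=1.5,fy=1.5))
```

```text
grip at [428.9  -9.9 218.3] jaw yaw -24.8 tilt 0.57 F [-0.2  1.7  0.4] w 73.6 t 9.4 q [-0.21  0.19  1.82  0.01  1.13  0.22]
shift cm [ 8.23 -0.14  0.1 ]
[249.35360908 212.42250692]
```

View pics/w6.png

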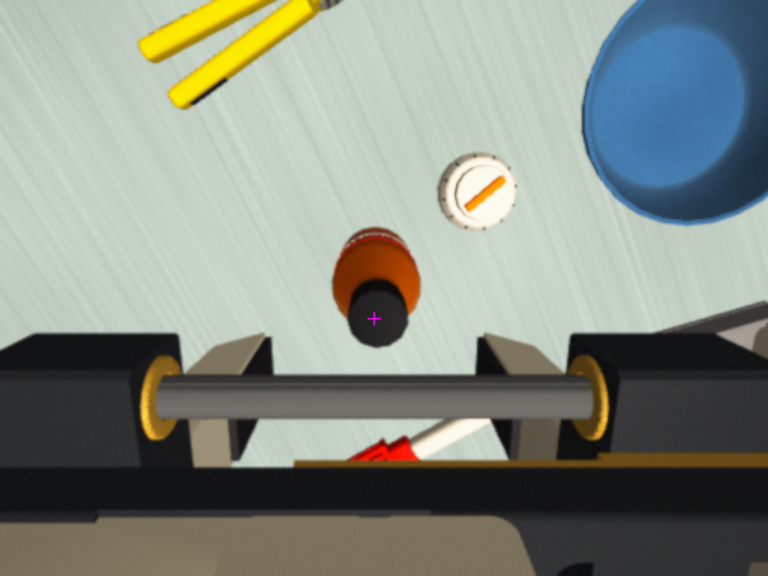

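>>> arm_command --pt "2 0 0.1 0 0.6" --pt "4 0 0.1 0 0.6" --pt "6 0 0.1 0 0.6" --pt "7.5 0 0.1 0 0.6" --pt "8.2 0 0.1 0 0.6" --pt "8.2 0 0.1 0 0.4" --pt "8.2 0 0.1 0 0" --pt "8.2 0 0.1 0 0" --pt "8.2 0 0.1 0 0" --pt "8.2 0 0.1 0 0"

```text
time: 10.45
tool_pos: [428.2, -10.7, 296.0]
tcp_rot: [2.228, 1.56, 0.226]
contact_force: [1.3, -0.0, 2.9]
grip_width: 28.4
```

>>> arm_command --pt "0 0 0 0 0" --pt "0 0 0 0 0" --pt "0 0 0 0 0"

```text
time: 10.75
tool_pos: [428.2, -10.8, 296.0]
tcp_rot: [2.232, 1.56, 0.23]
contact_force: [0.6, 0.2, 1.0]
grip_width: 28.4
```

>>> arm_command --pt "-0.5 0 0 0 0" --pt "-1.5 0 0 0 0" --pt "-3 0 0 0 0" --pt "-4.5 0 0 0 0" --pt "-6 0 0 0 0" --pt "-7.5 0 0 0 0" --pt "-8.5 0 0 0 0" --pt "-9 0 0 0 0" --pt "-9 0 0 0 0"

```text
time: 11.65
tool_pos: [427.2, -11.0, 386.6]
tcp_rot: [2.196, 1.559, 0.193]
contact_force: [-0.2, -0.5, -4.4]
grip_width: 28.4
```

Run:
```python
from h import *
aim(618,305,225,-9.7)
W=cam("wrist"); f=W[0].copy()
cv2.imwrite("pics/w7.png",f)
S=cam("scene");cv2.imwrite("pics/s7.png",cv2.resize(S[0][70:270,150:400],None,fx=3,fy=3))
```

```text
grip at [429.1 -10.6 227.4] jaw yaw -24.7 tilt 0.7 F [-0.2 -0.5 -4.4] w 28.4 t 11.65 q [-0.21  0.18  1.8   0.01  1.15  0.22]
shift cm [  0.54   3.95 -36.57] turn -15.0 (or 165.0)
```

View pics/s7.png

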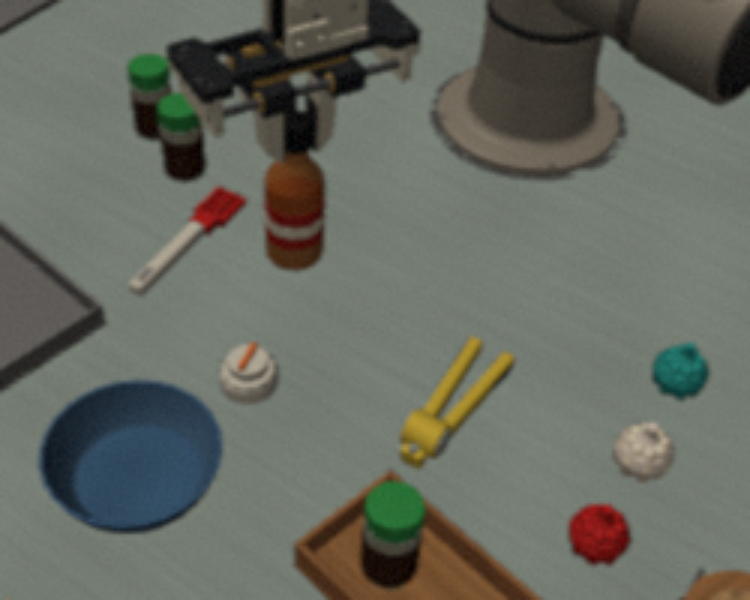

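>>> arm_command --pt "-1 0.1 -1 -1 0" --pt "-2 0.3 -3 -2 0" --pt "-3 0.6 -6 -4 0" --pt "-4 1 -9.5 -6 0" --pt "-5 1.4 -13 -8 0" --pt "-5 1.8 -16.5 -10 0" --pt "-5 2.1 -19.5 -12 0" --pt "-5 2.4 -22 -13 0" --pt "-5 2.5 -23.5 -13 0" --pt "-5 2.5 -24 -13 0"

```text
time: 12.75
tool_pos: [550.1, 198.5, 436.8]
tcp_rot: [2.102, 1.561, 0.329]
contact_force: [-0.3, 0.3, -3.5]
grip_width: 28.4
```

Run:
```python
from h import *
aim(618,305,270,-9.7)
```

```text
grip at [551.5 198.9 277.6] jaw yaw -11.6 tilt 0.54 F [-0.3  0.3 -3.5] w 28.4 t 12.75 q [0.21 0.43 1.3  0.   1.4  0.42]
shift cm [  0.85   4.38 -11.72] turn -1.9 (or 178.1)
```

>>> arm_command --pt "0 0.5 -1 0 0" --pt "0 1.3 -3.5 0 0" --pt "0 2.4 -6.5 0 0" --pt "0 3.5 -9.5 0 0" --pt "0 4.2 -11.3 0 0" --pt "0 4.4 -11.7 0 0" --pt "0 4.4 -11.7 0 0" --pt "0 4.4 -11.7 0 0"

```text
time: 13.55
tool_pos: [616.4, 303.4, 437.7]
tcp_rot: [2.052, 1.562, 0.278]
contact_force: [0.3, -0.3, -2.5]
grip_width: 28.1
```

Run:
```python
from h import *
aim(618,305,143)
W=cam("wrist"); f=W[0].copy()
cv2.imwrite("pics/w8.png",cv2.resize(f,None,fx=1.5,fy=1.5))
```

```text
grip at [617.7 303.8 278.5] jaw yaw -11.6 tilt 0.48 F [ 0.3 -0.3 -2.5] w 28.1 t 13.55 q [ 0.35  0.64  0.94 -0.    1.55  0.55]
shift cm [13.55 -0.1  -0.08]
```

View pics/w8.png

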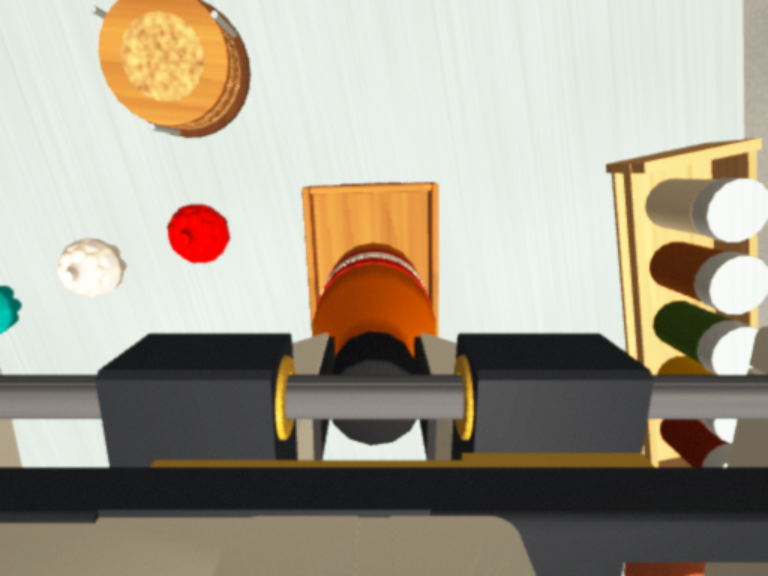

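>>> arm_command --pt "1 0 0 0 0" --pt "3 0 0 0 0" --pt "5 0 0 0 0" --pt "7 0 0 0 0" --pt "9 0 0 0 0" --pt "11 0 0 0 0" --pt "12.3 0 0 0 0" --pt "12.9 0 0 0 0" --pt "13 0 0 0 0" --pt "13 0 0 0 0"

```text
time: 14.6
tool_pos: [617.7, 303.6, 308.7]
tcp_rot: [2.073, 1.561, 0.299]
contact_force: [0.8, 0.1, -3.0]
grip_width: 28.3
```

Run:
```python
from h import *
aim(618,305,143)
S=cam("scene");cv2.imwrite("pics/s9.png",cv2.resize(S[0][150:330,200:400],None,fx=3,fy=3))
```

```text
grip at [619.2 304.1 149.5] jaw yaw -11.6 tilt 0.58 F [ 0.8  0.1 -3. ] w 28.3 t 14.6 q [ 0.35  0.72  1.15 -0.    1.26  0.55]
shift cm [ 0.65 -0.14 -0.06]
```

View pics/s9.png

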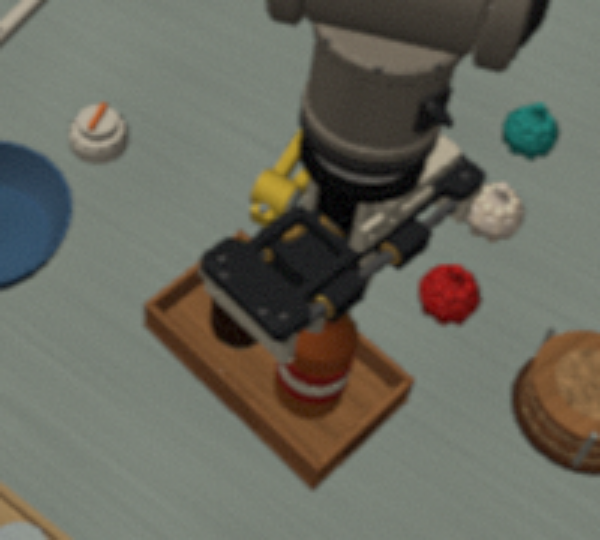

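>>> arm_command --pt "0.2 0 0 0 0" --pt "0.4 0 0 0 0" --pt "0.55 0 0 0 0" --pt "0.65 0 0 0 0" --pt "0.7 0 0 0 0" --pt "0.75 0 0 0 0" --pt "0.75 0 0 0 0"

```text
time: 15.35
tool_pos: [617.9, 303.7, 302.1]
tcp_rot: [2.081, 1.559, 0.307]
contact_force: [-0.4, -0.0, 0.2]
grip_width: 28.3
```

>>> arm_command --pt "0.1 0 0 0 0" --pt "0.1 0 0 0 0" --pt "0.05 0 0 0 0.35" --pt "0.05 0 0 0 0.5" --pt "0.05 0 0 0 0.6" --pt "0.05 0 0 0 0.6" --pt "-1 0 0 0 0.6" --pt "-3.5 0 0 0 0.6" --pt "-6.5 0 0 0 0.6" --pt "-8 0 0 0 0.6"

```text
time: 16.35
tool_pos: [617.1, 303.5, 386.0]
tcp_rot: [2.093, 1.555, 0.32]
contact_force: [1.4, 0.5, -1.0]
grip_width: 54.9
```

>>> arm_command --pt "0 0 0 0 0.7" --pt "0 0 0 0 0.7"

```text
time: 16.55
tool_pos: [617.0, 303.5, 386.8]
tcp_rot: [2.098, 1.553, 0.324]
contact_force: [0.6, -0.0, 0.7]
grip_width: 63.2
```

Run:
```python
from h import *
aim(375,336,160,80)
W=cam("wrist"); f=W[0].copy()
cv2.imwrite("pics/w10.png",f)
```

```text
grip at [619.8 304.4 227.6] jaw yaw -11.6 tilt 1.03 F [ 0.6 -0.   0.7] w 63.2 t 16.55 q [ 0.35  0.66  1.04 -0.    1.42  0.55]
shift cm [  6.36 -24.71   1.9 ] turn 88.4 (or -91.6)
```

View pics/w10.png

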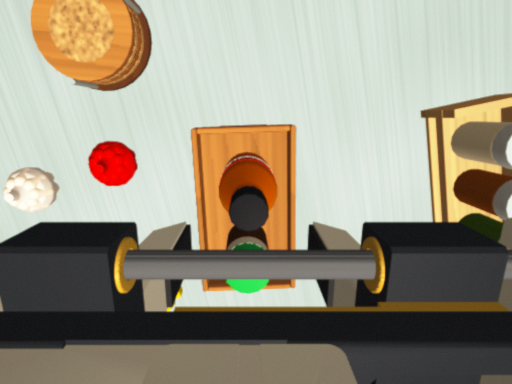

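>>> arm_command --pt "0 -2 0 -8 0.8" --pt "0 -5 0 -16 0.8" --pt "0 -8 0.5 -24 0.8" --pt "0 -11 1 -32 0.8" --pt "0 -14 1 -40 0.8" --pt "0 -17 1.5 -48 0.8" --pt "0 -20 1.5 -56 0.8" --pt "0 -23 1.9 -64 0.8" --pt "0 -24.7 1.9 -72 0.8" --pt "0 -24.7 1.9 -76 0.8"

```text
time: 17.6
tool_pos: [368.9, 334.8, 381.0]
tcp_rot: [0.722, 1.558, 0.282]
contact_force: [0.3, 0.2, 0.1]
grip_width: 73.4
```

>>> arm_command --pt "2 0 0 -8 0.8" --pt "4 0 0 -15.6 0.8" --pt "6 0 0 -15.6 0.8" --pt "6 0 0 -15.6 0.8" --pt "6 0 0 -15.6 0.8"

```text
time: 18.1
tool_pos: [369.5, 335.0, 320.6]
tcp_rot: [0.393, 1.56, 0.225]
contact_force: [0.0, -0.7, -0.5]
grip_width: 73.3
```

Run:
```python
from h import *
aim(375,336,27,80)
W=cam("wrist"); f=W[0].copy()
q=proj(W,(375,336,25)); print(q); cv2.drawMarker(f,tuple(int(x) for x in q),(255,0,255),0,8,1)
cv2.imwrite("pics/w11.png",cv2.resize(f,None,fx=1.5,fy=1.5))
```

```text
grip at [371.1 335.3 161.4] jaw yaw 80.3 tilt 0.6 F [ 0.  -0.7 -0.5] w 73.3 t 18.1 q [ 0.58  0.38  1.72 -0.    1.03 -0.82]
shift cm [13.44  0.08  0.24] turn 0.3 (or -179.7)
[250.46308613 192.54071435]
```

View pics/w11.png

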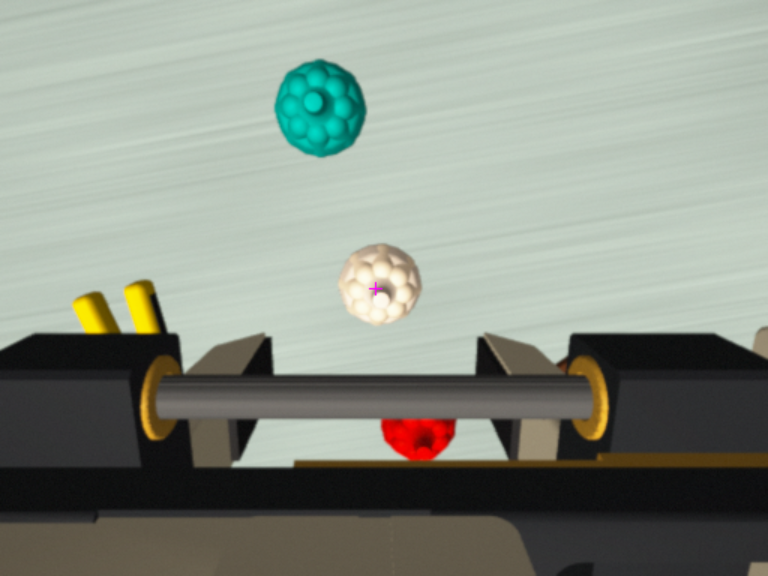

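>>> arm_command --pt "3 0.3 0 0 0.8" --pt "6 0.3 0 0 0.8" --pt "9 0.3 0 0 0.8" --pt "12 0.3 0 0 0.8" --pt "13.4 0.3 0 0 0.8" --pt "13.7 0.3 0 0 0.6" --pt "13.7 0.3 0 0 0.3" --pt "13.7 0.3 0 0 0" --pt "13.7 0.3 0 0 0" --pt "13.7 0.3 0 0 0"

```text
time: 19.15
tool_pos: [372.3, 338.8, 185.6]
tcp_rot: [0.506, 1.556, 0.337]
contact_force: [-1.0, -0.5, 7.0]
grip_width: 49.3
```

>>> arm_command --pt "0 0 0 0 0" --pt "-2 0 0 0 0" --pt "-5 0 0 0 0" --pt "-9 0 0 0 0" --pt "-12 0 0 0 0" --pt "-13 0 0 0 0" --pt "-13 0 0 0 0"

```text
time: 19.85
tool_pos: [370.5, 338.2, 316.5]
tcp_rot: [0.54, 1.553, 0.371]
contact_force: [-0.3, -0.0, 0.0]
grip_width: 49.2
```

Run:
```python
from h import *
aim(664,1,160,50)
W=cam("wrist"); f=W[0].copy()
cv2.imwrite("pics/w12.png",f)
```

```text
grip at [373.1 339.3 157.3] jaw yaw 80.3 tilt 1.0 F [-0.3 -0.   0. ] w 49.2 t 19.85 q [ 0.59  0.39  1.72 -0.    1.01 -0.81]
shift cm [-1.000e-02 -2.846e+01  3.436e+01] turn 30.3 (or -149.7)
```

View pics/w12.png

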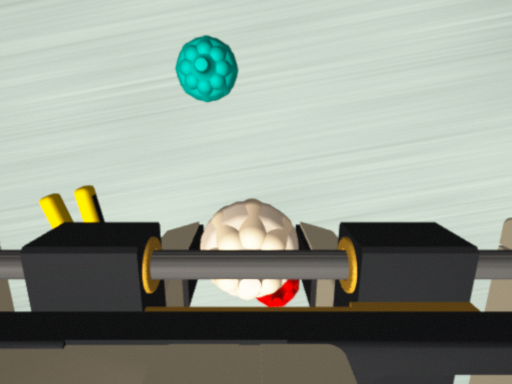

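>>> arm_command --pt "0 -1 1.2 3 0" --pt "0 -3.5 4.2 7 0" --pt "0 -6 7.2 10 0" --pt "0 -9 10.9 14 0" --pt "0 -12 14.5 18 0" --pt "0 -15 18.1 22 0" --pt "0 -18 21.7 26 0" --pt "0 -21 25.4 30 0" --pt "0 -24 29 30 0" --pt "0 -26 31.4 30 0"

```text
time: 20.9
tool_pos: [637.3, 26.1, 314.2]
tcp_rot: [1.116, 1.56, 0.421]
contact_force: [0.6, 1.5, -0.6]
grip_width: 49.3
```

Run:
```python
from h import *
aim(664,1,160,50)
W=cam("wrist"); f=W[0].copy()
cv2.imwrite("pics/w13.png",f)
T=cam("top");cv2.imwrite("pics/t13.png",cv2.resize(T[0],None,fx=1.5,fy=1.5))
```

```text
grip at [639.   26.8 155. ] jaw yaw 50.2 tilt 0.64 F [ 0.6  1.5 -0.6] w 49.3 t 20.9 q [-0.08  0.62  1.32  0.01  1.19 -0.96]
shift cm [-0.49 -0.38  3.58] turn 0.2 (or -179.8)
```

View pics/w13.png

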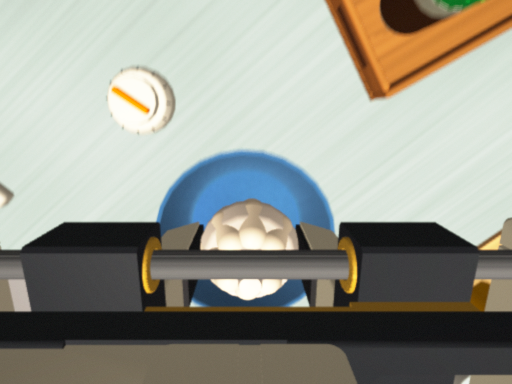

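View pics/t13.png

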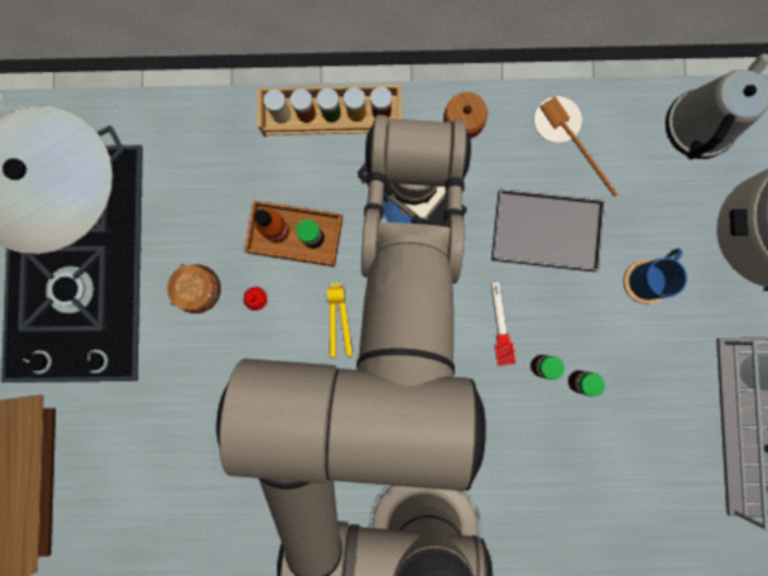

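Run:
```python
from h import *
W=cam("wrist")
L=toz(W,158,225,44);Rr=toz(W,335,225,44);F=toz(W,246,150,44);print(L,Rr,F)
o=bot.get_obs();Rm=R.from_euler("xyz",o["tcp_rot"]).as_matrix()
print("centre", F+78*Rm[:,2])
aim(*(F+78*Rm[:,2])[:2],35)
```

```text
[609.40767739 -48.90408009  44.        ] [706.07642773  65.7705654   44.        ] [608.79285267  48.73335041  44.        ]
centre [668.67956437  -1.24151462  44.30761474]
grip at [638.   27.9 154.8] jaw yaw 50.2 tilt 0.61 F [-0.4  1.3 -0.3] w 49.4 t 21.05 q [-0.08  0.62  1.32  0.01  1.19 -0.96]
shift cm [11.99 -0.39  4.18]
```

>>> arm_command --pt "0 -0.2 1.5 0 0" --pt "0 -0.4 3.3 0 0" --pt "0 -0.4 4 0 0" --pt "2.5 -0.4 4 0 0" --pt "5 -0.4 4 0 0" --pt "7.5 -0.4 4 0 0" --pt "9.5 -0.4 4 0 0" --pt "11 -0.4 4 0 0" --pt "11.7 -0.4 4 0 0" --pt "11.9 -0.4 4 0 0"

```text
time: 22.05
tool_pos: [665.5, -0.5, 194.3]
tcp_rot: [1.286, 1.561, 0.591]
contact_force: [-0.2, -0.6, -1.1]
grip_width: 49.0
```

>>> arm_command --pt "0 0 0 0 0" --pt "0 0 0 0 0" --pt "0 0 0 0 0.6" --pt "0 0 0 0 0.68" --pt "0 0 0 0 0.68" --pt "0 0 0 0 0.68" --pt "-3 0 0 0 0.68" --pt "-7 0 0 0 0.68" --pt "-11 0 0 0 0.68" --pt "-12 0 0 0 0.68"

```text
time: 23.05
tool_pos: [665.4, -1.2, 319.9]
tcp_rot: [0.948, 1.553, 0.253]
contact_force: [0.5, 0.5, -0.2]
grip_width: 62.4
```

>>> arm_command --pt "0 0 0 0 0.7" --pt "0 0 0 0 0.7"

```text
time: 23.25
tool_pos: [665.3, -1.2, 319.6]
tcp_rot: [0.944, 1.553, 0.249]
contact_force: [-0.1, -0.2, -0.2]
grip_width: 64.0
```

Run:
```python
from h import *
aim(427,175,160,90)
W=cam("wrist"); f=W[0].copy()
cv2.imwrite("pics/w14.png",f)
```

```text
grip at [ 6.680e+02 -5.000e-01  1.604e+02] jaw yaw 50.2 tilt 1.0 F [-0.1 -0.2 -0.2] w 64.0 t 23.25 q [-0.12  0.66  1.22  0.01  1.24 -1.  ]
shift cm [ -0.29  -1.95 -29.75] turn -39.8 (or 140.2)
```

View pics/w14.png

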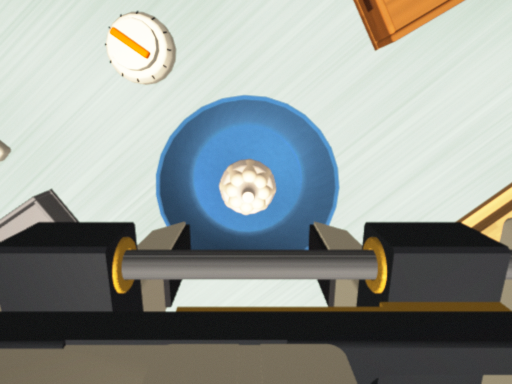

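>>> arm_command --pt "0 0 -2 -5 0.7" --pt "0 -0.3 -5 -11 0.75" --pt "0 -0.6 -8.5 -17 0.8" --pt "0 -0.9 -12 -23 0.8" --pt "0 -1.2 -16 -29 0.8" --pt "0 -1.4 -20 -35 0.8" --pt "0 -1.6 -24 -41 0.8" --pt "0 -1.8 -27.5 -43.8 0.8" --pt "0 -1.8 -29.5 -43.8 0.8" --pt "0 -1.8 -29.5 -43.8 0.8"

```text
time: 24.3
tool_pos: [424.8, 175.0, 314.4]
tcp_rot: [0.287, 1.56, 0.359]
contact_force: [-0.6, 1.1, 0.0]
grip_width: 73.7
```

Run:
```python
from h import *
aim(432,173,22,94)
W=cam("wrist"); f=W[0].copy()
for p in ((432,173,18),(348.5,184,18),(351.7,150,18),(503.4,177.7,18)):
    q=proj(W,p); print(q); cv2.drawMarker(f,tuple(int(x) for x in q),(255,0,255),0,8,1)
cv2.imwrite("pics/w15.png",cv2.resize(f,None,fx=1.5,fy=1.5))
```

```text
grip at [426.4 175.6 155.3] jaw yaw 94.1 tilt 0.64 F [-0.6  1.1  0. ] w 73.7 t 24.3 q [ 0.22  0.32  1.83  0.    0.97 -1.42]
shift cm [13.33 -0.35  0.39] turn 0.1 (or -179.9)
[245.65004332 193.98543543]
[265.50743644  99.69200808]
[225.0733219  100.59496998]
[245.38008985 264.9328922 ]
```

View pics/w15.png

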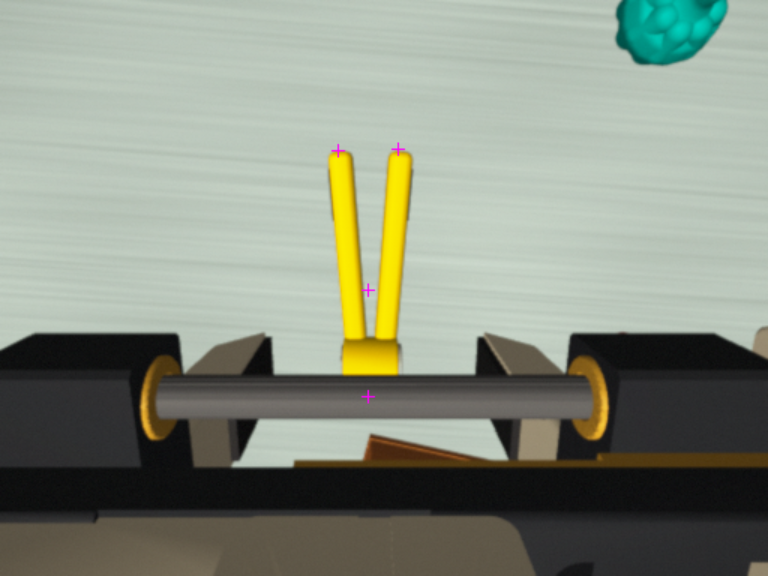

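>>> arm_command --pt "3 -0.2 0.5 0 0.8" --pt "6 -0.2 0.5 0 0.8" --pt "9 -0.2 0.5 0 0.8" --pt "11.5 -0.2 0.5 0 0.8" --pt "13 -0.2 0.5 0 0.8" --pt "13.2 -0.2 0.5 0 0.6" --pt "13.2 -0.2 0.5 0 0.3" --pt "13.2 -0.2 0.5 0 0" --pt "13.2 -0.2 0.5 0 0" --pt "13.2 -0.2 0.5 0 0"

```text
time: 25.35
tool_pos: [433.2, 173.3, 183.6]
tcp_rot: [0.226, 1.556, 0.297]
contact_force: [-0.0, -1.4, 1.9]
grip_width: 37.5
```

>>> arm_command --pt "0 0 0 0 0" --pt "-1 0 0 0 0" --pt "-3 0 0 0 0" --pt "-7 0 0 0 0" --pt "-11 0 0 0 0" --pt "-14 0 0 0 0" --pt "-15 0 0 0 0" --pt "-15 0 0 0 0"

```text
time: 26.15
tool_pos: [431.1, 172.7, 334.9]
tcp_rot: [0.208, 1.553, 0.279]
contact_force: [0.1, -0.6, -2.4]
grip_width: 37.5
```

Run:
```python
from h import *
c=np.array([607,-267]);a=np.radians(-7.1);m=np.array([np.cos(a),np.sin(a)])
print("crusher",c+24*m,"brush",c-36*m)
aim(*(c+24*m),170,-7.1)
W=cam("wrist");S=cam("scene");cv2.imwrite("pics/w16.png",np.hstack([W[0],])) 
cv2.imwrite("pics/s16.png",cv2.resize(S[0][80:280,200:400],None,fx=3,fy=3))
```

```text
crusher [ 630.81596651 -269.96643544] brush [ 571.27605024 -262.55034684]
grip at [433.8 173.5 175.8] jaw yaw 94.1 tilt 1.03 F [ 0.1 -0.6 -2.4] w 37.5 t 26.15 q [ 0.22  0.3   1.8   0.    1.03 -1.43]
shift cm [  0.7  -45.64  16.46] turn -78.8 (or 101.2)
```

View pics/w16.png

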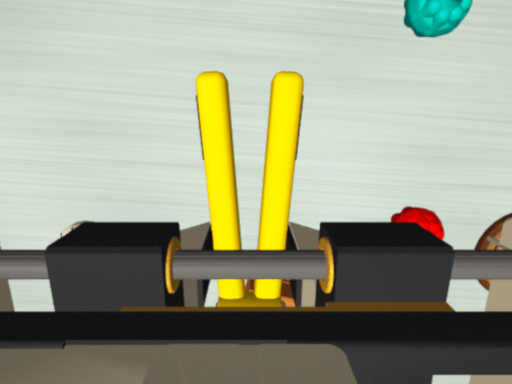

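View pics/s16.png

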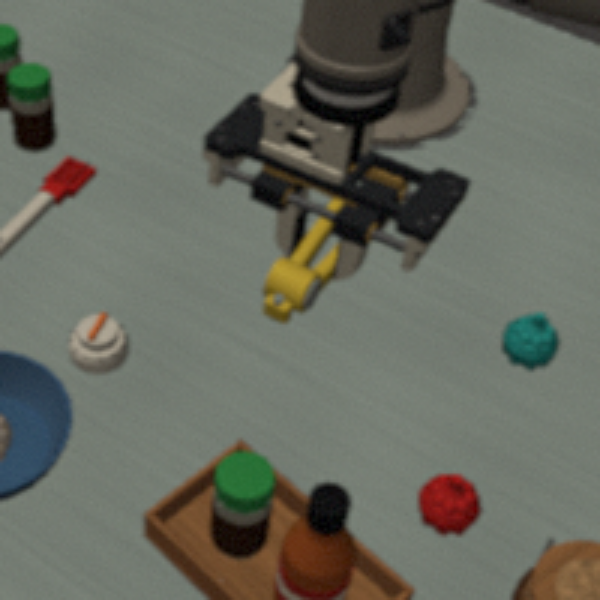

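>>> arm_command --pt "0 -1.5 0.5 5 0" --pt "0 -4 1.5 12 0" --pt "0 -7 2.5 20 0" --pt "0 -10 3.6 28 0" --pt "0 -13 4.7 36 0" --pt "0 -16 5.8 44 0" --pt "0 -19 6.9 52 0" --pt "0 -22 7.9 60 0" --pt "0 -24 8.6 67 0" --pt "0 -24.5 8.8 69 0"

```text
time: 27.25
tool_pos: [536.2, -67.5, 330.5]
tcp_rot: [1.608, 1.561, 0.47]
contact_force: [-0.0, -0.2, -1.4]
grip_width: 37.3
```

Run:
```python
from h import *
aim(631,-270,170,-7.1)
```

```text
grip at [537.6 -66.8 171.3] jaw yaw 24.8 tilt 0.55 F [-0.  -0.2 -1.4] w 37.3 t 27.25 q [-0.27  0.44  1.59  0.01  1.1  -0.7 ]
shift cm [ 0.12 -0.04 22.36] turn 31.9 (or -148.1)
```

>>> arm_command --pt "0 0 1.5 5 0" --pt "0 0 4.5 11 0" --pt "0 0 8 17 0" --pt "0 0 12 23 0" --pt "0 0 16 29 0" --pt "0 0 19.5 31.9 0" --pt "0 0 21.8 31.9 0" --pt "0 0 22.3 31.9 0" --pt "0 0 22.3 31.9 0"

```text
time: 28.15
tool_pos: [629.6, -269.7, 328.3]
tcp_rot: [2.542, 1.562, 0.847]
contact_force: [-0.2, 0.0, -1.5]
grip_width: 37.3
```

Run:
```python
from h import *
aim(631,-270,29,-7.1)
W=cam("wrist"); f=W[0].copy()
c=np.array([607,-267]);a=np.radians(82.9);l=np.array([np.cos(a),np.sin(a)]);m=np.array([l[1],-l[0]])
for s,t in((1,1),(1,-1),(-1,-1),(-1,1)):
    p=c+110*s*l+75*t*m; q=proj(W,(*p,28)); print(q); cv2.drawMarker(f,tuple(int(x) for x in q),(255,0,255),0,8,1)
cv2.imwrite("pics/w17.png",cv2.resize(f,None,fx=1.5,fy=1.5))
```

```text
grip at [ 630.5 -268.7  169.1] jaw yaw -7.1 tilt 0.49 F [-0.2  0.  -1.5] w 37.3 t 28.15 q [-0.52  0.7   1.13  0.01  1.31 -0.4 ]
shift cm [14.01 -0.    0.23] turn 0.0 (or -180.0)
[310.65464072  62.25688335]
[131.23221121  62.0285984 ]
[151.2692117  296.30954204]
[300.07004897 295.9901283 ]
```

View pics/w17.png

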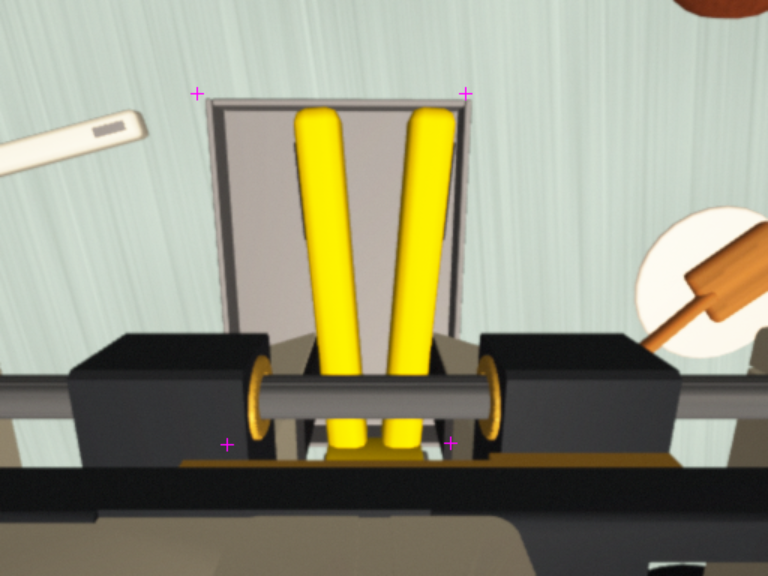

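>>> arm_command --pt "1 0.2 0.3 0 0" --pt "3 0.4 0.6 0 0" --pt "5.5 0.4 0.6 0 0" --pt "8 0.4 0.6 0 0" --pt "10 0.4 0.6 0 0" --pt "11 0.4 0.6 0 0" --pt "11 0.4 0.6 0 0" --pt "11 0.4 0.6 0 0"

```text
time: 29.0
tool_pos: [633.7, -274.3, 219.6]
tcp_rot: [2.404, 1.562, 0.711]
contact_force: [-0.4, -0.4, -1.1]
grip_width: 37.2
```

Run:
```python
from h import *
aim(635,-274,29,-7.1)
W=cam("wrist"); f=W[0].copy()
cv2.imwrite("pics/w18.png",cv2.resize(f,None,fx=1.5,fy=1.5))
S=cam("scene");cv2.imwrite("pics/s18.png",cv2.resize(S[0][100:250,60:260],None,fx=3.5,fy=3.5))
```

```text
grip at [ 634.8 -273.4   60.4] jaw yaw -7.0 tilt 0.52 F [-0.4 -0.4 -1.1] w 37.2 t 29.0 q [-0.52  0.81  1.22  0.01  1.1  -0.4 ]
shift cm [3.14 0.01 0.08] turn 0.1 (or -179.9)
```

View pics/w18.png

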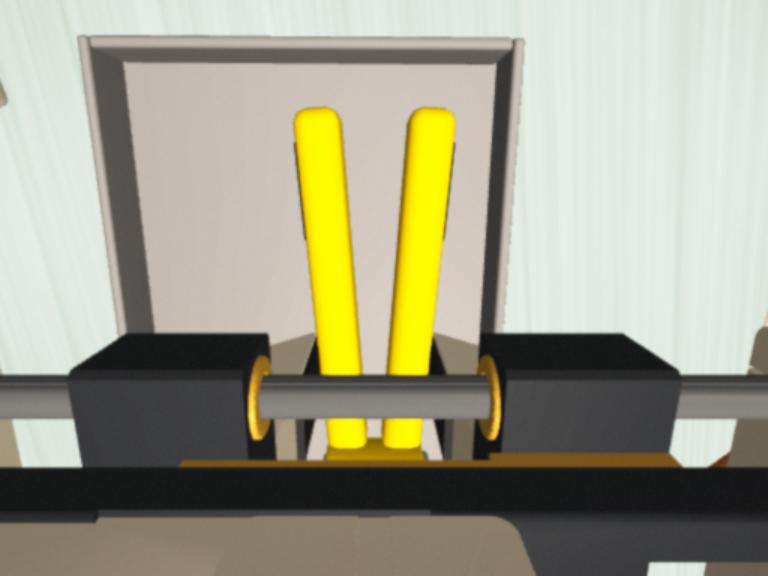

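View pics/s18.png

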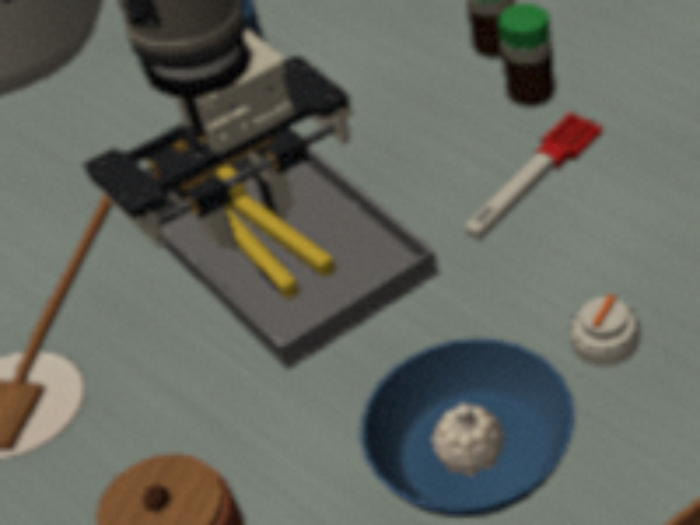

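>>> arm_command --pt "1 0 0 0 0" --pt "2 0 0 0 0" --pt "2.7 0 0 0 0" --pt "3 0 0 0 0" --pt "3.15 0 0 0 0" --pt "3.2 0 0 0 0" --pt "3.2 0 0 0 0"

```text
time: 29.8
tool_pos: [634.2, -274.6, 188.6]
tcp_rot: [2.209, 1.561, 0.515]
contact_force: [0.6, 0.0, -1.6]
grip_width: 37.3
```

>>> arm_command --pt "0.1 0 0 0 0" --pt "0.2 0 0 0 0" --pt "0.2 0 0 0 0"

```text
time: 30.1
tool_pos: [634.4, -274.6, 187.6]
tcp_rot: [2.114, 1.56, 0.421]
contact_force: [-1.1, 0.2, 4.3]
grip_width: 37.6
```

Floor contact, so I'll release with a small opening and lift.

>>> arm_command --pt "0 0 0 0 0.45" --pt "0 0 0 0 0.5" --pt "0 0 0 0 0.5" --pt "0 0 0 0 0.5" --pt "-2 0 0 0 0.5" --pt "-5 0 0 0 0.5" --pt "-9 0 0 0 0.5" --pt "-12 0 0 0 0.5" --pt "-13 0 0 0 0.5" --pt "-13 0 0 0 0.5"

```text
time: 31.1
tool_pos: [633.3, -275.2, 319.1]
tcp_rot: [1.915, 1.558, 0.221]
contact_force: [-0.3, 0.5, 0.7]
grip_width: 45.8
```

Run:
```python
from h import *
# brush: tail (502.1,-159.3) head (329.1,-177.6); balance at x=-4
t=np.array([502.1,-159.3]);h=np.array([329.1,-177.6]);c=(t+h)/2;u=(h-t)/np.linalg.norm(h-t);print(np.linalg.norm(h-t),np.degrees(np.arctan2(u[1],u[0])))
g=c-4*u;print(g)
aim(*g,160,np.degrees(np.arctan2(u[1],u[0]))+90)
W=cam("wrist"); f=W[0].copy()
cv2.imwrite("pics/w19.png",cv2.resize(f,None,fx=1.5,fy=1.5))
```

```text
173.96519766895906 -173.96168762275644
[ 419.57780711 -168.02922618]
grip at [ 635.2 -274.8  159.9] jaw yaw -7.0 tilt 0.72 F [-0.3  0.5  0.7] w 45.8 t 31.1 q [-0.52  0.71  1.13  0.01  1.29 -0.4 ]
shift cm [ -0.25 -22.71  -7.96] turn 76.9 (or -103.1)
```

View pics/w19.png

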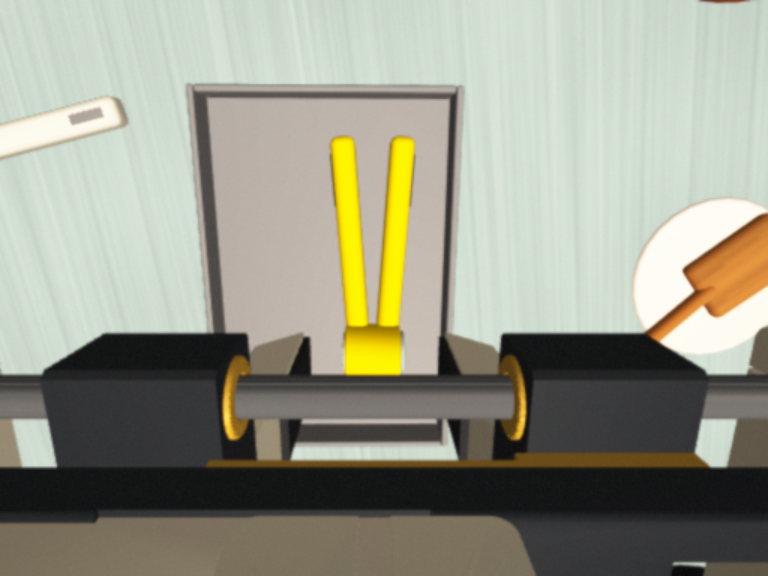

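>>> arm_command --pt "0 -1.5 -0.5 7 0.5" --pt "0 -4 -1.5 15 0.5" --pt "0 -7 -2.5 23 0.5" --pt "0 -10 -3.5 31 0.5" --pt "0 -13 -4.5 39 0.5" --pt "0 -16 -5.5 47 0.5" --pt "0 -19 -6.5 55 0.5" --pt "0 -21.5 -7.5 63 0.5" --pt "0 -22.7 -8 71 0.5" --pt "0 -22.7 -8 76.9 0.5"

```text
time: 32.15
tool_pos: [415.4, -166.7, 313.6]
tcp_rot: [-2.226, 1.562, 1.017]
contact_force: [1.0, -0.0, -0.1]
grip_width: 45.7
```

>>> arm_command --pt "0 0 0 1 0.5" --pt "0 0 0 1 0.5"

```text
time: 32.35
tool_pos: [415.0, -166.4, 312.2]
tcp_rot: [-1.832, 1.561, 1.395]
contact_force: [-0.5, 0.3, -0.5]
grip_width: 46.0
```

Run:
```python
from h import *
aim(419.6,-168,21.5,-84)
W=cam("wrist"); f=W[0].copy()
for p in ((419.6,-168,15),(502.1,-159.3,12),(329.1,-177.6,12)):
    q=proj(W,p); print(q); cv2.drawMarker(f,tuple(int(x) for x in q),(255,0,255),0,8,1)
cv2.imwrite("pics/w20.png",cv2.resize(f,None,fx=1.5,fy=1.5))
```

```text
grip at [ 415.3 -164.9  153. ] jaw yaw -85.1 tilt 0.54 F [-0.5  0.3 -0.5] w 46.0 t 32.35 q [-0.56  0.31  1.86  0.01  0.97  0.92]
shift cm [13.15  0.46 -0.37] turn -1.1 (or 178.9)
[254.04798655 184.08795317]
[252.48713384  88.18635832]
[255.54110551 273.15110902]
```

View pics/w20.png

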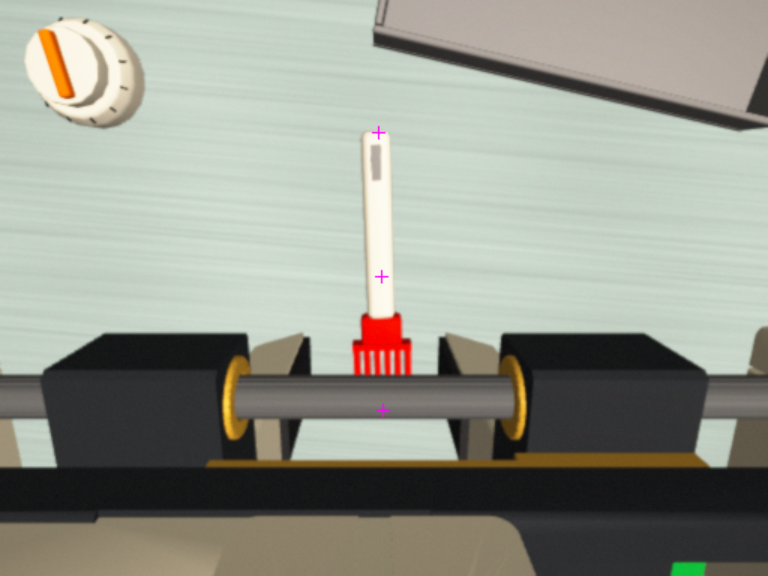

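>>> arm_command --pt "3 0.35 -0.35 -1.3 0.5" --pt "6 0.35 -0.35 -1.3 0.5" --pt "9 0.35 -0.35 -1.3 0.5" --pt "11.5 0.35 -0.35 -1.3 0.5" --pt "12.8 0.35 -0.35 -1.3 0.5" --pt "13.1 0.35 -0.35 -1.3 0.4" --pt "13.1 0.35 -0.35 -1.3 0.1" --pt "13.1 0.35 -0.35 -1.3 0" --pt "13.1 0.35 -0.35 -1.3 0" --pt "13.1 0.35 -0.35 -1.3 0"

```text
time: 33.4
tool_pos: [419.7, -168.7, 182.2]
tcp_rot: [-2.155, 1.562, 1.095]
contact_force: [-0.0, -1.0, 2.4]
grip_width: 16.8
```

>>> arm_command --pt "0 0 0 0 0" --pt "-1 0 0 0 0" --pt "-3 0 0 0 0" --pt "-7 0 0 0 0" --pt "-11 0 0 0 0" --pt "-14 0 0 0 0" --pt "-15 0 0 0 0" --pt "-15 0 0 0 0"

```text
time: 34.2
tool_pos: [419.1, -169.9, 333.6]
tcp_rot: [-2.525, 1.562, 0.725]
contact_force: [0.2, -0.6, -1.3]
grip_width: 16.4
```

Run:
```python
from h import *
c=np.array([611,-271]);a=np.radians(-7.1);m=np.array([np.cos(a),np.sin(a)])
print("brush",c-36*m)
aim(*(c-36*m),170,-7.1)
W=cam("wrist");S=cam("scene");cv2.imwrite("pics/w21.png",np.hstack([W[0],])) 
cv2.imwrite("pics/s21.png",cv2.resize(S[0][60:260,100:300],None,fx=3,fy=3))
```

```text
brush [ 575.27605024 -266.55034684]
grip at [ 420.2 -168.9  174.4] jaw yaw -83.8 tilt 0.52 F [ 0.2 -0.6 -1.3] w 16.4 t 34.2 q [-0.56  0.29  1.82  0.01  1.03  0.9 ]
shift cm [  0.48  11.39 -14.36] turn -76.7 (or 103.3)
```

View pics/w21.png

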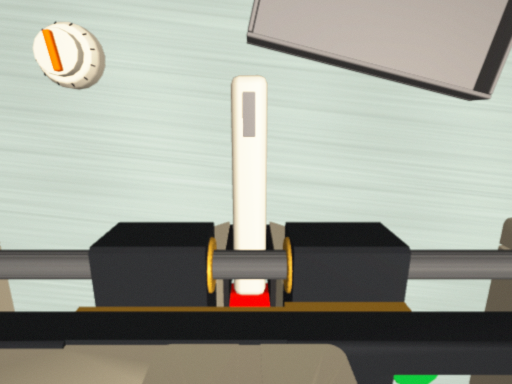

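View pics/s21.png

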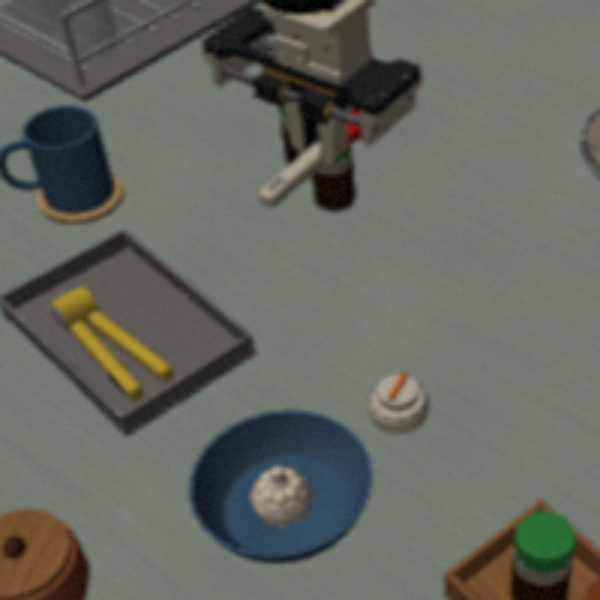

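>>> arm_command --pt "0 1 -1.2 -7 0" --pt "0 2.5 -3.2 -15 0" --pt "0 4.2 -5.3 -23 0" --pt "0 5.9 -7.4 -31 0" --pt "0 7.6 -9.6 -39 0" --pt "0 9.2 -11.6 -47 0" --pt "0 10.4 -13.1 -55 0" --pt "0 11.2 -14.1 -63 0" --pt "0 11.4 -14.4 -71 0" --pt "0 11.4 -14.4 -76.7 0"

```text
time: 35.3
tool_pos: [574.3, -267.6, 327.4]
tcp_rot: [-2.867, 1.559, 1.727]
contact_force: [-0.5, 0.1, -1.0]
grip_width: 16.9
```

>>> arm_command --pt "0 0 0 0 0" --pt "0 0 0 0 0"

```text
time: 35.5
tool_pos: [574.1, -267.5, 324.9]
tcp_rot: [-2.64, 1.556, 1.951]
contact_force: [-0.0, 0.5, -0.7]
grip_width: 16.4
```

Run:
```python
from h import *
aim(575.3,-266.5,27,-7.1)
W=cam("wrist"); f=W[0].copy()
cv2.imwrite("pics/w22.png",cv2.resize(f,None,fx=1.5,fy=1.5))
```

```text
grip at [ 573.2 -265.3  165.7] jaw yaw -6.9 tilt 0.84 F [-0.   0.5 -0.7] w 16.4 t 35.5 q [-0.56  0.61  1.31  0.01  1.23 -0.44]
shift cm [13.86  0.32  0.27] turn 0.2 (or -179.8)
```

View pics/w22.png

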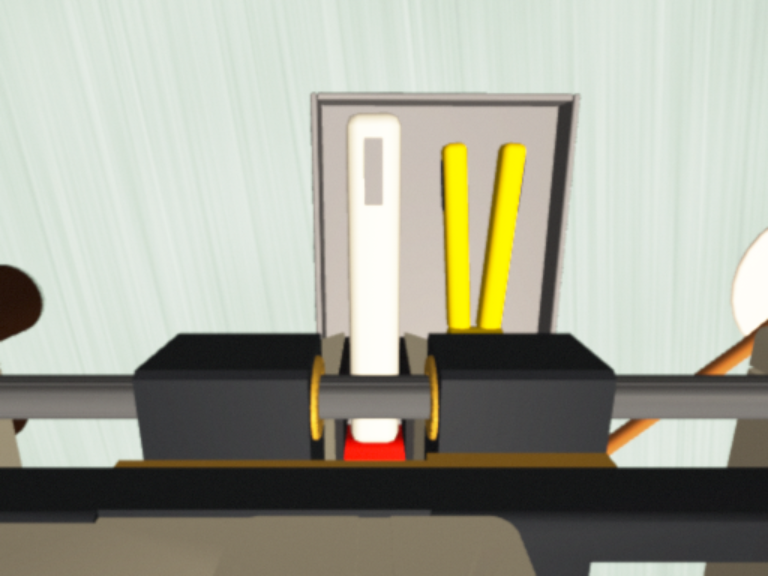

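>>> arm_command --pt "1 0.2 0.2 0 0" --pt "3 0.3 0.3 0 0" --pt "5.5 0.3 0.3 0 0" --pt "8 0.3 0.3 0 0" --pt "10 0.3 0.3 0 0" --pt "10.8 0.3 0.3 0 0" --pt "10.8 0.3 0.3 0 0" --pt "10.8 0.3 0.3 0 0"

```text
time: 36.35
tool_pos: [576.5, -269.6, 218.1]
tcp_rot: [-2.744, 1.558, 1.847]
contact_force: [-0.1, -0.5, -0.8]
grip_width: 16.8
```

Run:
```python
from h import *
aim(575.3,-266.5,27,-7.1)
W=cam("wrist"); f=W[0].copy()
cv2.imwrite("pics/w23.png",cv2.resize(f,None,fx=1.5,fy=1.5))
```

```text
grip at [ 576.  -267.6   58.9] jaw yaw -6.9 tilt 0.74 F [-0.1 -0.5 -0.8] w 16.8 t 36.35 q [-0.56  0.73  1.41  0.01  1.02 -0.44]
shift cm [ 3.19 -0.07 -0.07] turn 0.2 (or -179.8)
```

View pics/w23.png

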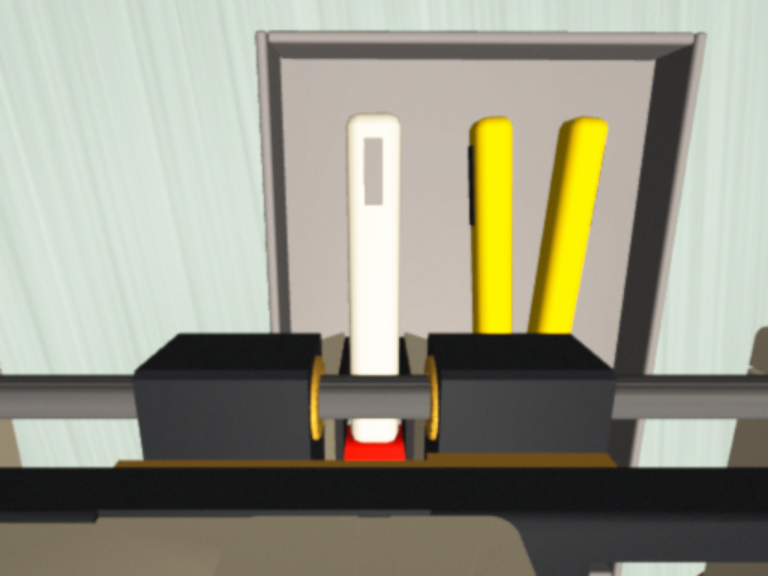

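>>> arm_command --pt "1 0.2 0 0 0" --pt "2 0.2 0 0 0" --pt "2.7 0.2 0 0 0" --pt "3.1 0.2 0 0 0" --pt "3.3 0.2 0 0 0" --pt "3.35 0.2 0 0 0" --pt "3.35 0.2 0 0 0"

```text
time: 37.1
tool_pos: [578.3, -269.3, 186.2]
tcp_rot: [-2.748, 1.558, 1.844]
contact_force: [-4.8, 2.2, 9.2]
grip_width: 16.6
```

>>> arm_command --pt "0 0 0 0 0.25" --pt "0 0 0 0 0.28" --pt "0 0 0 0 0.28" --pt "0 0 0 0 0.28" --pt "-2 0 0 0 0.28" --pt "-5 0 0 0 0.28" --pt "-9 0 0 0 0.28" --pt "-13 0 0 0 0.28" --pt "-15 0 0 0 0.28" --pt "-15 0 0 0 0.28"

```text
time: 38.1
tool_pos: [579.3, -271.5, 340.0]
tcp_rot: [2.957, 1.562, 1.265]
contact_force: [0.0, -0.7, 1.0]
grip_width: 25.7
```

Run:
```python
from h import *
aim(450,-150,190,-7)
W=cam("wrist"); cv2.imwrite("pics/w24.png",W[0])
S=cam("scene");cv2.imwrite("pics/s24.png",cv2.resize(S[0],None,fx=1.5,fy=1.5))
```

```text
grip at [ 579.7 -270.1  180.8] jaw yaw -6.9 tilt 0.5 F [ 0.  -0.7  1. ] w 25.7 t 38.1 q [-0.56  0.6   1.27  0.01  1.27 -0.44]
shift cm [ -0.86 -14.33 -10.37] turn 0.1 (or -179.9)
```

View pics/w24.png

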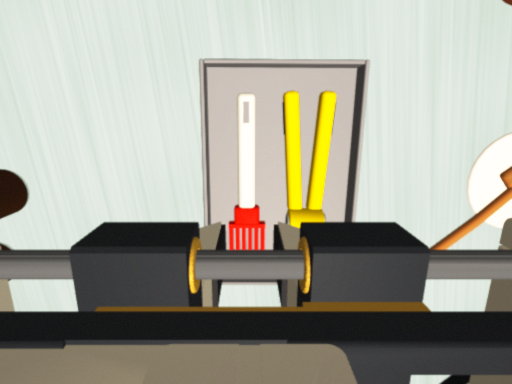

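View pics/s24.png

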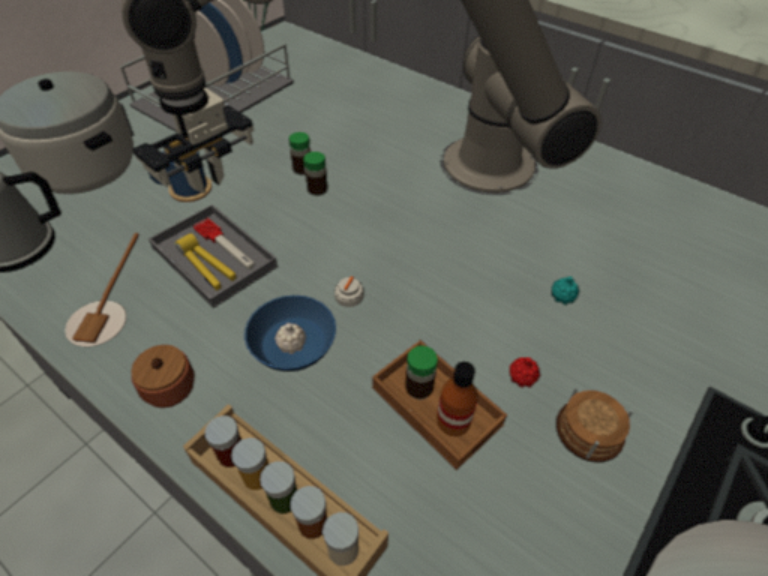

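>>> arm_command --pt "-3 0 0 0 0.4" --pt "-5 0 0 0 0.4" --pt "-5 0 0 0 0.4" --pt "-5 0 0 0 0.4" --pt "-5 0 0 0 0.4"

```text
time: 38.7
tool_pos: [578.6, -271.6, 383.1]
tcp_rot: [-2.558, 1.554, 2.033]
contact_force: [0.2, -0.3, 0.8]
grip_width: 36.8
```

Run:
```python
from h import *
S=cam("scene");a=cv2.imread("pics/S.png")
for n,(u,v) in {"timer":(232,193),"coast":(397,283)}.items():
    t=a[v-25:v+25,u-28:u+28]; r=cv2.matchTemplate(S[0],t,cv2.TM_CCOEFF_NORMED); _,m,_,l=cv2.minMaxLoc(r); print(n,m,l[0]-(u-28),l[1]-(v-25))
cv2.imwrite("pics/f.png",cv2.resize(S[0][120:320,90:350],None,fx=3,fy=3))
```

```text
timer 0.6921050548553467 0 0
coast 0.99630206823349 0 0
```

View pics/f.png

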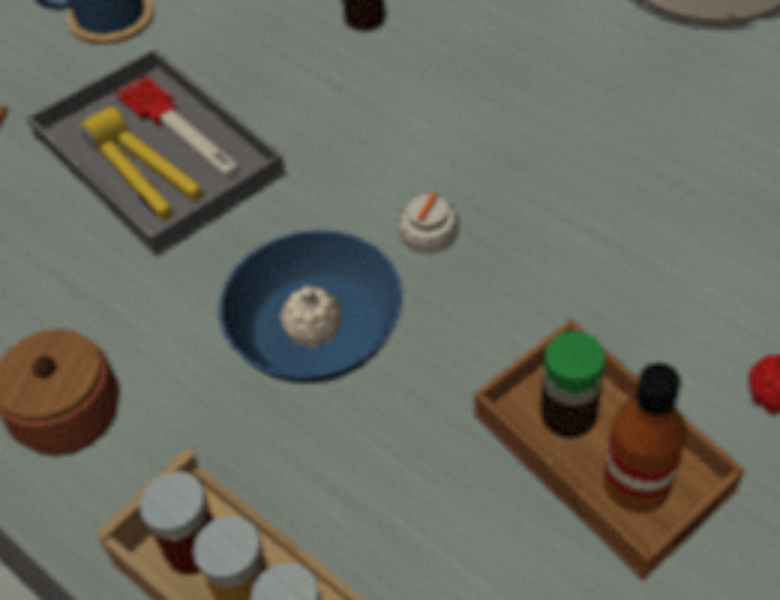

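The final view shows all five items in place. The timer and coasters show zero pixel shift; the timer's lower match score comes from the bottle no longer being in its patch.

Run:
```python
from plant import bot
print(bot.close_job())
```

```text
the job is handed in; nothing more can be done
None
```

All five items are in their places, and I handed the job in at about 39 s of the 122 s allowed. No verdict came back.

- **Placed:** the farthest pepper jar and the bottle stand upright in the wooden tray, each lowered until contact before release. The garlic sits near the centre of the bowl. The crusher and brush lie flat side by side in the grey tray.
- **Last checks:** the final scene view shows all of this, with the gripper empty and clear of everything. The timer and coaster set have not shifted by a pixel. The timer's image match scored only 0.69, because the bottle was in that patch of the starting picture.
- **Disagreements:** the top and scene cameras differed by about 5 to 10 mm around the trays. I corrected both tray positions by about 4 mm from wrist views. The tool's tilt wandered by up to about 1° between moves and was not corrected; it had no visible effect.

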